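# Clear the tray sealer and stack the order

### The arm

A 6-joint arm with a two-finger parallel gripper is mounted at the origin on the work surface. World frame = base frame: x ahead of the robot, y to its left, z up, the work surface at z = 0. Lengths are in m, angles in degrees, forces in N, time in s.
With the tool pointing down it reaches from about 0.275 to 0.825 m from the base axis. Payload 4.9 kg.
Tool frame: the origin (TCP) lies midway between the tips of the shut fingers; the grasp point (between the pads) lies 19 mm behind it; z points along the fingers, y is the line along which they close (so a half turn about z gives the same grasp; the last joint's range is limited). The gripper opens to 85 mm and grips with 20 to 120 N. Pads are 22 mm wide; open, the fingers measure 114 mm over their backs; the gripper's body (76 mm by 85 mm) begins 54 mm behind the grasp point. The pads swing forward as they close: fully open they stand 13 mm farther back than shut.
Start: joints at [-74.152, 18.69, -11.035, 60.275, 0, 82.311], TCP at [0.22, -0.504, 0.231] pointing down, gripper open.
Joint ranges: [-152.03, 152.03], [-55.5, 102.48], [-74.3, 77.21], [-110.64, 120.58], [-84.22, 78.4], [-180, 180]. Speed limits (degrees/s): [147.25, 147.25, 180, 180, 180, 180].

### API

Orientations are given as a 3x3 rotation matrix whose columns are the frame's x, y, z axes.
In Python, from plant import monitor, camera, env gives the robot as it stands. The module is installed in compiled form; this text tells all that it offers.
- The arm moves only by the tool jog_arm, never from a script. Its argument "moves" is a list of rows, each a list of 6 numbers: the shift along the tool's x, y, z in cm, then the turn, a rotation vector about the tool's x, y, z in rad. A call has 1 to 12 rows; each row shifts and turns the commanded pose from where the row before left it, along the tool's axes as they then stand; what a row does not reach is not made up. A row lasts 1/10 s, in which the tool goes at most 50 mm and 8.59 degrees, less where a joint would pass 70% of its speed; a pose out of reach is approached as far as the arm can. A call with a gripper value outside its range is refused whole. "fingers" is the finger opening in cm, from 0 to 8.54, set as the call begins (left out, the last holds). The fingers move at their own pace and stop on an object; "squeeze" is the grip in N (left out, the last holds). Time passes only in rows, so rows that do not move let the fingers close. It gives the time, the measured TCP pose, the force, the opening and the grip force at its end, in the units of the state.
- monitor.get_state(): the state, without advancing time (a new reading comes with each control period).
- camera(name): name is "side" or "top"; returns a dict with "img" (420x560x3 uint8, red, green, blue), "camera_matrix" (3x3 intrinsics, pixels), "rvec" (rotation vector, rad) and "tvec" (3), from world to camera coordinates, as OpenCV has them. Camera axes: x right, y down, z forward; pixel columns grow to the right and rows downward; lengths in m; the calibration is good to about 2 mm. A picture is of the moment at which its call begins. There is no depth.
- env.job_done(): hands the job in; it is judged then, once.
The state is a dict: "time_s": time; "q": joint angles; "joint_velocities": joint speeds; "effort": joint torques, N m; "tool_pos": TCP position; "tool_rot": TCP orientation; "ft_force": force on the tool from outside, world axes, zero at the start; "wrist_torque": the same for the moment, N m; "opening": finger opening in m; "grip_force": force on a finger pad.
Only numpy, scipy, OpenCV 4.12 (cv2) and the standard library are available. Lean on these libraries where they do the work, as an engineer would, in place of code of your own. Each camera call takes 0.05 s, during which the arm holds its last target. There are 200 camera calls.

### The job

Make up the order on the little steel tray: stack the four sealed black tubs squarely in one pile, lengthways along the tray and in its middle, the largest at the bottom and each next smaller one on top. One of them is still down in the tray sealer, so press the sealer's ejector lever fully down to raise it, then lift it out. Keep the tubs level, set each down gently rather than letting it drop, and leave the jar and the roll of labels where they stand.

Things in the scene. Friction and masses are not known exactly. Their poses are not given: they have to be found in the camera images.
- tub_136: Sealed black plastic box-shaped tub, 136 mm long (x axis) x 68 wide (y) x 60 high, flat top. The uppermost 6 mm (rim) has the full size; the wall below is 3 mm in all round. About 420 g. Origin: centre of the underside; z up. The largest. Stands loose on the counter.
- tub_116: Sealed black plastic box-shaped tub, 116 mm long (x axis) x 68 wide (y) x 50 high, flat top. The uppermost 6 mm (rim) has the full size; the wall below is 3 mm in all round. About 300 g. Origin: centre of the underside; z up. The second largest. Starts down in the sealer's pocket, 2 mm play all round, top 2 mm below the die's face, long side along the sealer's x.
- tub_98: Sealed black plastic box-shaped tub, 98 mm long (x axis) x 68 wide (y) x 40 high, flat top. The uppermost 6 mm (rim) has the full size; the wall below is 3 mm in all round. About 200 g. Origin: centre of the underside; z up. The third. Stands loose on the counter.
- tub_80: Sealed black plastic box-shaped tub, 80 mm long (x axis) x 68 wide (y) x 30 high, flat top. The uppermost 6 mm (rim) has the full size; the wall below is 3 mm in all round. About 130 g. Origin: centre of the underside; z up. The smallest. Stands loose on the counter.
- tray: Flat stainless tray, fixed to the counter, 172 mm (its x axis) x 104 mm (its y axis); floor 3 mm thick, a rim 9 mm high and 4 mm thick all round, so 164 x 96 mm inside. Origin: centre of the underside.
- sealer: Tray sealer at the robot's left, fixed. Origin: on the counter under the pocket's centre; its +x points into the machine, z up. The aluminium die, 184 (x) by 144 mm (y), top face 85 mm up, stands pulled out; pocket 120 (x) by 72 mm (y). The housing starts 155 mm from the pocket centre along +x: 260 mm wide, 245 mm high, film roll on it up to 335 mm.
- ejector (a joint): Ejector lever on the drawer's front: 0 up (as found) to 0.55 rad fully down. Pressing its pad takes about 4 to 15 N up to the stop; the pad goes about 41 mm down, and a plate under tub_116 lifts it by 73 mm per rad, 40 mm in all, its top then 38 mm above the die. The lever is stiff and stays where it is left.
- lever_pad (a point): Centre of the top of the lever's black pad, 34 x 46 mm, about 180 mm from the pocket centre along the sealer's -x. About 87 mm above the counter at first, about 46 mm when fully down; it swings about a pivot 75 mm away towards the die, 62 mm above the counter.
- jar: Bystander: closed preserve jar, 68 mm in diameter, 78 mm high, standing. Origin: centre of the underside.
- label_roll: Bystander: paper label roll standing on end, 72 mm in diameter, 55 mm high. Origin: centre of the underside.

How it is judged:
By the outcome, as a careful person would: the job done as asked, in the order asked, and still so for the second after the job is handed in, with the robot touching nothing.
It also fails if it takes over 138 s, if anything falls off the work surface, if the arm or the gripper's body presses on something with over 40 N, if the wrist force passes 120 N, or if a joint passes its speed limit or range.

## Working session

There is one attempt and no reset: what is moved stays moved. The work goes in short steps, Python scripts to look and compute and a tool call to move; the robot and the scene stay as the last step left them, time stands still between calls to the robot, and variables do not carry over. Pictures are saved under pics/ and viewed, at most 16 in all, crops included, and the job is handed in when it is done.

Besides the shell and the picture viewer there is one more tool, called after ">>>" as name([rows], argument=value, ...), one row to a line, values as JSON. jog_arm: Moves the arm, as the interface text tells. Its arguments: {"type":"object","properties":{"moves":{"type":"array"},"fingers":{"type":"number"},"squeeze":{"type":"number"}},"required":["moves"]}

```bash
mkdir -p pics; python3 - <<'E'
from plant import monitor,camera,env
import cv2,pickle
s=monitor.get_state();print(s['tool_pos'],s['tool_rot'],s['opening'],s['time_s'])
for n in('top','side'):
    c=camera(n);pickle.dump(c,open(n+'.pkl','wb'));cv2.imwrite(f'pics/{n}0.png',c['img'][:,:,::-1]);print(c['camera_matrix'],c['rvec'],c['tvec'])
E
```

```text
[ 0.21948572 -0.5036852   0.23051278] [[ 9.16801169e-01  3.99343700e-01 -4.75114959e-04]
 [ 3.99343924e-01 -9.16799742e-01  1.63209700e-03]
 [ 2.16182384e-04 -1.68604271e-03 -9.99998555e-01]] 0.08557045040657493 0.0
[[511.8709351    0.         288.09902414]
 [  0.         511.8709351  213.62844556]
 [  0.           0.           1.        ]] [ 2.1480385  -2.11784503  0.17244388] [0.02266217 0.55516806 1.33007603]
[[450.1572665    0.         273.66478899]
 [  0.         450.1572665  203.90099483]
 [  0.           0.           1.        ]] [ 0.55347049 -2.78889592  1.00517741] [0.54859173 0.1923361  1.18992021]
```

View pics/top0.png

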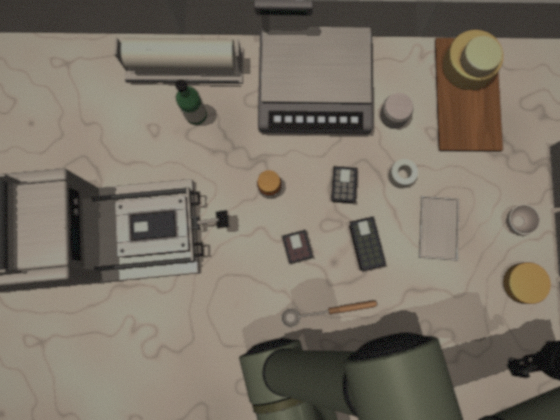

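View pics/side0.png

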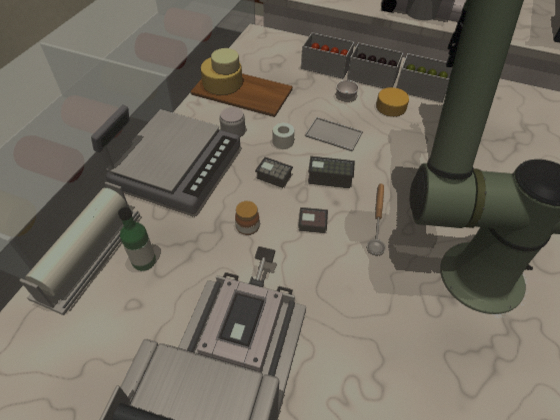

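The top view shows the loose tubs at about (344,184), (368,243) and (298,246), and the sealed tub in the pocket at (153,225). The lever pad is at (222,219), the tray at (438,228), the amber jar at (269,183) and the label roll at (403,173). I'll enlarge this area.

```bash
cat > h.py <<'E'
import numpy as np,cv2,pickle
def ray(c,uv):
    R=cv2.Rodrigues(c['rvec'])[0];C=-R.T@np.ravel(c['tvec'])
    p=cv2.undistortPoints(np.float64(uv).reshape(-1,1,2),c['camera_matrix'],None).reshape(-1,2)
    return C,np.c_[p,np.ones(len(p))]@R
def onz(c,uv,z):
    C,d=ray(c,uv);return (C+d*((z-C[2])/d[:,2])[:,None])[:,:2]
def proj(c,P):
    return cv2.projectPoints(np.float64(P).reshape(-1,1,3),c['rvec'],c['tvec'],c['camera_matrix'],None)[0].reshape(-1,2)
E
python3 - <<'E'
from h import *
for n,(x,y,w,hh,k) in dict(top=(265,155,200,125,4),side=(180,120,190,140,4)).items():
    c=pickle.load(open(n+'.pkl','rb'));print(n,ray(c,[[280,210]])[0])
    cv2.imwrite(f'pics/{n}1.png',cv2.resize(np.clip(c['img'][y:y+hh,x:x+w,::-1]*1.6,0,255).astype('uint8'),None,fx=k,fy=k,interpolation=cv2.INTER_CUBIC))
c=pickle.load(open('top.pkl','rb'))
m=(c['img'].max(2)<60).astype('uint8')
n,l,st,ce=cv2.connectedComponentsWithStats(m)
for i in range(1,n):
    if 80<st[i,4]<4000 and st[i,0]<450: 
        ct=cv2.findContours((l==i).astype('uint8'),0,2)[0][0]
        print(st[i],cv2.minAreaRect(ct))
E
```

```text
top [0.32788368 0.02295415 1.40349307]
side [0.28129028 0.77481741 1.03652782]
[   0    0   80   31 1142] ((39.5, 15.0), (30.0, 79.0), 90.0)
[164   0  25  33 331] ((180.8000030517578, 12.599993705749512), (33.98823165893555, 20.57182502746582), 63.43495178222656)
[253   7  61  25 645] ((282.84368896484375, 19.380727767944336), (60.091651916503906, 23.763364791870117), 0.9548413157463074)
[162  80  39  18 239] ((180.2150115966797, 88.17235565185547), (37.856563568115234, 16.883560180664062), 6.709837436676025)
[182  94  20  19 135] ((192.50001525878906, 104.99999237060547), (12.020814895629883, 19.091880798339844), 45.0)
[ 260  111  111   24 1633] ((315.1249084472656, 122.37939453125), (110.03569793701172, 22.43514633178711), 1.005086064338684)
[332 169  25  34 133] ((344.5870056152344, 185.01022338867188), (22.43351936340332, 34.2344856262207), 6.709836959838867)
[   0  172  124  119 2601] ((74.12246704101562, 250.41848754882812), (91.74862670898438, 143.3629150390625), 30.44357681274414)
[  0 176  21  98 951] ((8.998991966247559, 224.45509338378906), (97.02045440673828, 19.905088424682617), 88.7126693725586)
[131 211  45  29 870] ((152.65347290039062, 225.03463745117188), (24.676923751831055, 44.67716979980469), 84.2894058227539)
[217 211  12  16 156] ((222.5, 218.5), (15.0, 11.0), 90.0)
[350 218  35  52 490] ((366.44158935546875, 243.776123046875), (49.4326286315918, 25.115982055664062), 75.3791275024414)
```

View pics/top1.png

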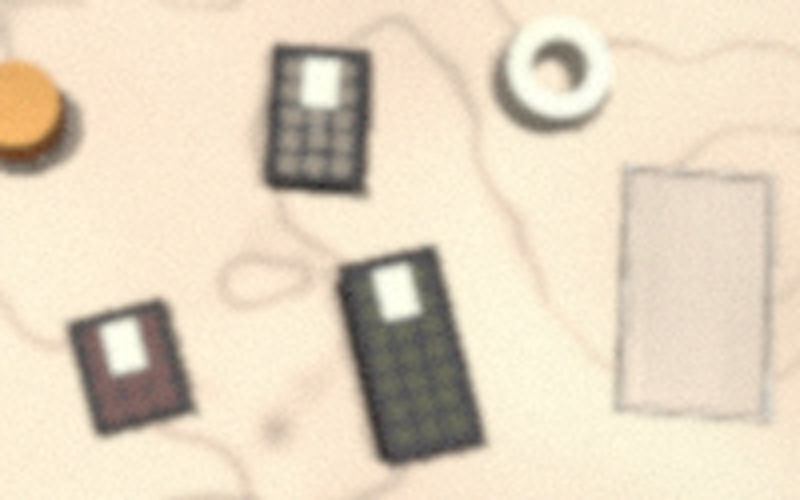

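View pics/side1.png

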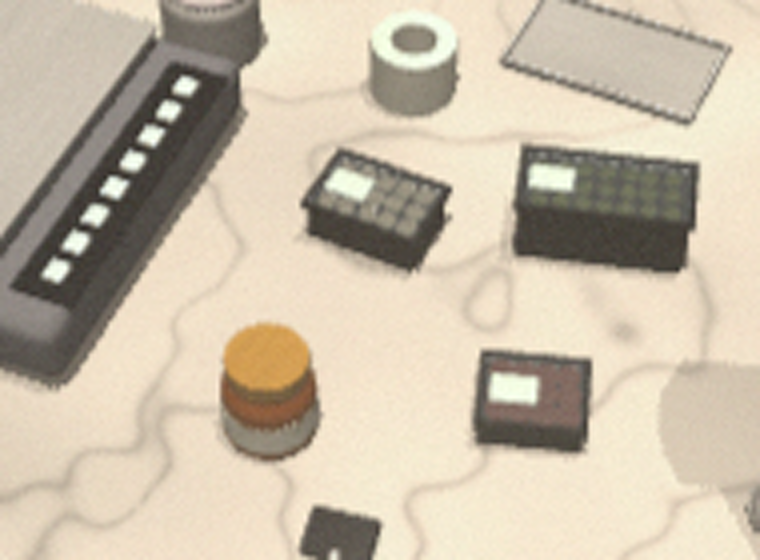

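The enlarged crop confirms tub_98 (brown-grey print, top), tub_136 (olive print) and tub_80 (red print). The tray spans about (420,197)–(458,260) in the full image. Next I measure each by contour, at its known top height.

```bash
cat >> h.py <<'E'
def blob(c,x,y,w,hh,thr=45):
    im=cv2.cvtColor(c['img'],cv2.COLOR_RGB2LAB).astype(float)[y:y+hh,x:x+w]
    bg=np.median(np.r_[im[0],im[-1],im[:,0],im[:,-1]],0)
    m=(np.linalg.norm(im-bg,axis=2)>thr).astype('uint8')
    ct=max(cv2.findContours(cv2.morphologyEx(m,cv2.MORPH_CLOSE,np.ones((3,3))),0,1)[0],key=cv2.contourArea)
    return cv2.convexHull(ct).reshape(-1,2)+[x,y]
def rect(c,uv,z,L,W):
    # rectangle on plane z; surplus over L,W lies on the side nearer the camera
    P=onz(c,uv,z);(ctr,(a,b),ang)=cv2.minAreaRect((P*1000).astype('float32'))
    if a<b:a,b,ang=b,a,ang+90
    px=.5/c['camera_matrix'][0,0]*1.35e3*0
    u=np.array([np.cos(np.radians(ang)),np.sin(np.radians(ang))]);v=np.array([-u[1],u[0]])
    C=ray(c,uv[:1])[0][:2]*1000;d=C-ctr;o=np.array(ctr)
    oc=o-np.sign(d@u)*u*(a-L)/2-np.sign(d@v)*v*(b-W)/2
    ang=(ang+90)%180-90
    return dict(raw=np.round(o,1),ctr=np.round(oc,1),size=np.round([a,b],1),ang=round(ang,2))
E
python3 - <<'E'
from h import *
c=pickle.load(open('top.pkl','rb'))
for n,b,z,L,W in [('136',(344,210,46,66),.06,136,68),('98',(326,160,37,48),.04,98,68),('80',(277,225,42,45),.03,80,68)]:
  for thr in(30,45,60): print(n,thr,rect(c,blob(c,*b,thr),z,L,W))
for thr in(6,9,12,15): print('tray',thr,rect(c,blob(c,412,188,54,80,thr),.009,172,104))
for n,b,z in [('jar',(252,165,36,34),.078),('roll',(384,155,38,36),.055)]:
    u=blob(c,*b,40);print(n,onz(c,[cv2.minEnclosingCircle(u.astype('float32'))[0]],z))
P=lambda u,z:np.round(onz(c,[u],z)*1000,1)
print('pad',P((222.5,219),.087))
m=(c['img'].max(2)<60).astype('uint8')[205:246,125:182]
ct=max(cv2.findContours(m,0,1)[0],key=cv2.contourArea).reshape(-1,2)+[125,205]
print('pocket/tub116',rect(c,ct,.083,116,68))
# sealer die : bright plate
im=c['img'];print(im[200,120:195:5].tolist())
E
```

```text
136 30 {'raw': array([ 474.4, -177.1]), 'ctr': array([ 478.4, -180.8]), 'size': array([142. ,  76.9]), 'ang': 13.7}
136 45 {'raw': array([ 474.8, -176.7]), 'ctr': array([ 476.9, -179.4]), 'size': array([138.7,  74.1]), 'ang': 13.89}
136 60 {'raw': array([ 475.2, -176.9]), 'ctr': array([ 475.8, -178.7]), 'size': array([136.3,  71.8]), 'ang': 13.69}
98 30 {'raw': array([ 639.1, -120.3]), 'ctr': array([ 642.3, -124.9]), 'size': array([105.1,  76.6]), 'ang': -4.06}
98 45 {'raw': array([ 638.5, -120.3]), 'ctr': array([ 640.9, -122.5]), 'size': array([103.1,  72. ]), 'ang': -3.68}
98 60 {'raw': array([ 638.4, -121.2]), 'ctr': array([ 639.7, -122.3]), 'size': array([100.7,  69.9]), 'ang': -3.15}
80 30 {'raw': array([468.3,   4.3]), 'ctr': array([471.4,   2.2]), 'size': array([84.8, 73.9]), 'ang': 16.76}
80 45 {'raw': array([468.1,   4.3]), 'ctr': array([469.4,   3.2]), 'size': array([81.9, 70.9]), 'ang': 15.91}
80 60 {'raw': array([468.2,   4.3]), 'ctr': array([468.,   4.]), 'size': array([79.4, 68.6]), 'ang': 15.78}
tray 6 {'raw': array([ 528.7, -383.5]), 'ctr': array([ 553.8, -404.7]), 'size': array([224. , 144.3]), 'ang': -2.43}
tray 9 {'raw': array([ 532.8, -391.6]), 'ctr': array([ 553.6, -404.7]), 'size': array([214.8, 128.3]), 'ang': -2.43}
tray 12 {'raw': array([ 534.9, -392.7]), 'ctr': array([ 543.6, -405.3]), 'size': array([191. , 128.2]), 'ang': -3.4}
tray 15 {'raw': array([ 528.9, -389.2]), 'ctr': array([ 531.6, -398.2]), 'size': array([178.5, 121.7]), 'ang': -3.6}
jar [[0.62303306 0.07803858]]
roll [[ 0.65924662 -0.27308396]]
pad [[531.4 200.9]]
pocket/tub116 {'raw': array([513.7, 383.1]), 'ctr': array([512.4, 382.2]), 'size': array([114.6,  65.3]), 'ang': -83.43}
[[130, 122, 111], [149, 141, 131], [141, 132, 124], [149, 139, 130], [146, 139, 130], [153, 146, 136], [156, 150, 141], [155, 149, 140], [156, 151, 141], [158, 151, 142], [159, 153, 142], [157, 152, 141], [92, 87, 84], [110, 103, 97], [69, 65, 60]]
```

```bash
cat >> h.py <<'E'
def go(x,y,z,yaw):
    "tool-frame turn (about z), then shift after the turn, to a downward pose"
    from plant import monitor
    s=monitor.get_state();R=s['tool_rot'];p=s['tool_pos']
    t=np.radians(yaw);G=np.array([[np.cos(t),np.sin(t),0],[np.sin(t),-np.cos(t),0],[0,0,-1]])
    print('pos',np.round(p,4),'yaw',round(np.degrees(np.arctan2(R[1,0],R[0,0])),2),'turn',np.round(cv2.Rodrigues(R.T@G)[0].ravel(),4),'shift cm',np.round(G.T@(np.array([x,y,z])-p)*100,2),'q',np.round(s['q'],1))
E
python3 - <<'E'
from h import *
c=pickle.load(open('top.pkl','rb'))
for thr in(18,21,24,28,32,36): print('tray',thr,rect(c,blob(c,412,188,54,80,thr),.009,172,104))
q=(np.array([[625,168],[772,178],[768,420],[617,411]])+.5)/4-.5+[265,155]
print(rect(c,q.round(2).astype('float32'),.009,172,104))
im=c['img'];print(im[225,410:470].mean(1).astype(int).tolist(),im[190:268,440].mean(1).astype(int).tolist())
go(.4753,-.1787,.15,13.8)
E
```

```text
tray 18 {'raw': array([ 530.4, -383.6]), 'ctr': array([ 532.1, -386.6]), 'size': array([175.9, 109.8]), 'ang': -4.18}
tray 21 {'raw': array([ 527.3, -382.8]), 'ctr': array([ 527. , -384.4]), 'size': array([171.7, 107.1]), 'ang': -2.3}
tray 24 {'raw': array([ 543.6, -431. ]), 'ctr': array([ 519.7, -396.7]), 'size': array([135. ,  29.1]), 'ang': 8.62}
tray 28 {'raw': array([ 533.4, -432.5]), 'ctr': array([ 507.8, -380.8]), 'size': array([116.9,   2.8]), 'ang': -2.29}
tray 32 {'raw': array([ 484.6, -329.6]), 'ctr': array([ 402.8, -276.7]), 'size': array([5.6, 2.7]), 'ang': -1.59}
tray 36 {'raw': array([ 484.6, -328.3]), 'ctr': array([ 398.6, -276.3]), 'size': array([0., 0.]), 'ang': 0.0}
{'raw': array([ 526.8, -382.7]), 'ctr': array([ 525.4, -381.9]), 'size': array([169.1, 102.4]), 'ang': -3.22}
[147, 145, 146, 146, 145, 143, 144, 147, 139, 125, 120, 127, 129, 133, 133, 135, 136, 133, 129, 133, 136, 135, 135, 134, 138, 135, 135, 136, 137, 137, 136, 135, 135, 135, 136, 137, 132, 134, 136, 135, 130, 135, 132, 135, 134, 129, 116, 117, 129, 136, 136, 131, 134, 132, 131, 134, 133, 138, 138, 140] [137, 132, 137, 140, 141, 141, 139, 126, 117, 124, 135, 137, 135, 140, 138, 139, 139, 139, 139, 138, 139, 137, 138, 138, 137, 137, 136, 137, 139, 137, 137, 135, 137, 138, 136, 136, 137, 138, 135, 137, 136, 137, 135, 136, 136, 136, 139, 137, 136, 140, 138, 138, 138, 139, 139, 139, 138, 140, 140, 140, 140, 137, 141, 141, 141, 140, 133, 128, 129, 129, 137, 144, 147, 146, 149, 147, 148, 147]
pos [ 0.2195 -0.5037  0.2306] yaw 23.54 turn [-1.600e-03 -1.000e-04  1.699e-01] shift cm [ 32.6  -25.46   8.06] q [-74.2  18.7 -11.1  60.3   0.   82.3]
```

>>> jog_arm([
  [0, 0, 0, 0, 0, 0.085],
  [0, 0, 0, 0, 0, 0.085],
  [3.26, -2.55, 0.6, 0, 0, 0],
  [3.26, -2.55, 0.6, 0, 0, 0],
  [3.26, -2.55, 0.6, 0, 0, 0],
  [3.26, -2.55, 0.6, 0, 0, 0],
  [3.26, -2.55, 0.6, 0, 0, 0],
  [3.26, -2.55, 0.6, 0, 0, 0],
  [3.26, -2.55, 0.6, 0, 0, 0],
  [3.26, -2.55, 0.6, 0, 0, 0],
  [3.26, -2.55, 0.6, 0, 0, 0],
  [3.26, -2.55, 0.6, 0, 0, 0],
], fingers=8.54, squeeze=40)

```text
time_s: 1.3
tool_pos: [0.476, -0.1773, 0.1708]
tool_rot: [[0.971, 0.238, -0.0], [0.238, -0.971, 0.0], [-0.0, -0.0, -1.0]]
ft_force: [0.7, -0.5, -0.6]
opening: 0.0856
grip_force: 0.0
```

```bash
cat >> h.py <<'E'
def trayfit(c):
    g=cv2.GaussianBlur(cv2.cvtColor(c['img'],cv2.COLOR_RGB2GRAY).astype(np.float32),(0,0),.6)
    L=[]
    for (ax,lo,hi,a,b) in [(1,204,254,415,426),(0,428,452,194,203),(1,204,254,452,462),(0,426,450,252,264)]:
        pts=[]
        for k in range(lo,hi):
            r=g[k,a:b] if ax else g[a:b,k]
            w=np.clip(np.median(r)-4-r,0,None);
            if w.sum()<3: continue
            t=a+(w*np.arange(b-a)).sum()/w.sum()
            pts.append((t,k) if ax else (k,t))
        P=onz(c,pts,.009);v=cv2.fitLine((P*1000).astype('float32'),cv2.DIST_HUBER,0,.01,.01).ravel()
        L.append(v)
    X=[]
    for i in range(4):
        a,b=L[i],L[(i+1)%4]
        s=np.linalg.solve(np.c_[a[:2],-b[:2]],b[2:]-a[2:]);X.append(a[2:]+s[0]*a[:2])
    X=np.array(X);E=np.roll(X,-1,0)-X
    return X.mean(0),np.linalg.norm(E,axis=1),[np.degrees(np.arctan(v[1]/v[0])) for v in L]
E
python3 - <<'E'
from h import *
print(trayfit(pickle.load(open('top.pkl','rb'))))
go(.4753,-.1787,.15,13.8)
E
```

```text
(array([ 527.3221 , -382.42352], dtype=float32), array([ 98.915955, 165.79167 ,  98.82469 , 164.7788  ], dtype=float32), [np.float32(-3.59064), np.float32(86.46272), np.float32(-3.623646), np.float32(85.875534)])
pos [ 0.476  -0.1773  0.1708] yaw 13.79 turn [-0.0002  0.0004 -0.0001] shift cm [-0.11  0.12  2.08] q [-28.8  17.2 -22.6  50.2  -0.  137.5]
```

>>> jog_arm([
  [-0.11, 0.12, 2.0, 0, 0, 0],
  [0, 0, 3.0, 0, 0, 0],
  [0, 0, 3.0, 0, 0, 0],
  [0, 0, 2.5, 0, 0, 0],
  [0, 0, 2, 0, 0, 0],
  [0, 0, 1, 0, 0, 0],
  [0, 0, 0.5, 0, 0, 0],
  [0, 0, 0, 0, 0, 0],
])

```text
time_s: 2.1
tool_pos: [0.4745, -0.1803, 0.0311]
tool_rot: [[0.971, 0.238, -0.001], [0.238, -0.971, 0.0], [-0.0, -0.0, -1.0]]
ft_force: [-0.3, 0.9, 0.2]
opening: 0.0854
grip_force: 0.0
```

>>> jog_arm([
  [0, 0, 0, 0, 0, 0],
  [0, 0, 0, 0, 0, 0],
  [0, 0, 0, 0, 0, 0],
  [0, 0, 0, 0, 0, 0],
  [0, 0, 0, 0, 0, 0],
  [0, 0, 0, 0, 0, 0],
], fingers=6.0)

```text
time_s: 2.7
tool_pos: [0.4754, -0.1806, 0.0325]
tool_rot: [[0.971, 0.239, 0.002], [0.239, -0.971, -0.001], [0.002, 0.001, -1.0]]
ft_force: [-1.2, -0.1, 6.4]
opening: 0.0669
grip_force: 45.1
```

```bash
cat >> h.py <<'E'
def snap(name,n,box=None,k=4):
    from plant import camera
    c=camera(n)
    if box:
        x,y,w,hh=box;cv2.imwrite(f'pics/{name}.png',cv2.resize(np.clip(c['img'][y:y+hh,x:x+w,::-1]*1.6,0,255).astype('uint8'),None,fx=k,fy=k,interpolation=cv2.INTER_CUBIC))
    return c
E
python3 - <<'E'
from h import *
snap('g136','side',(270,110,160,120),5)
E
```

```text
(no output)
```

View pics/g136.png

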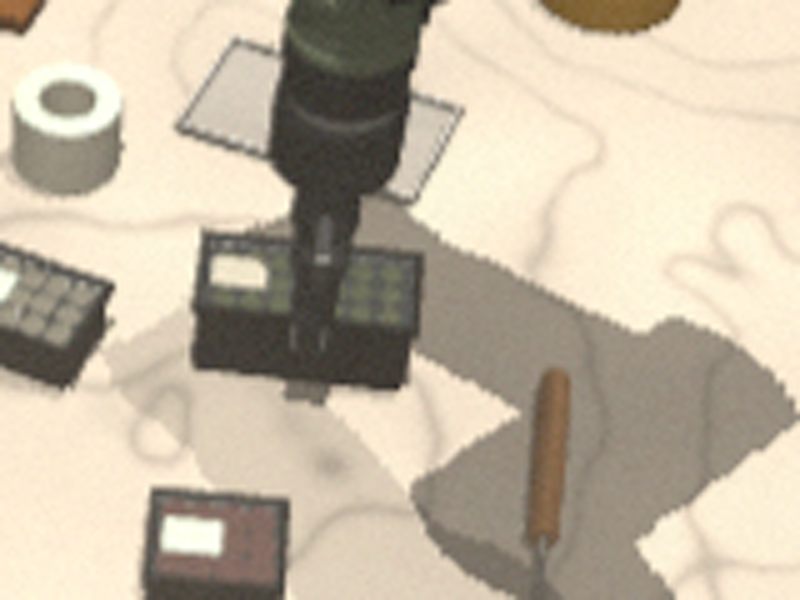

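The gripper straddles tub_136. The near rim edge runs from about (310,171) to (353,175) in the full side image, with the finger near column 334, slightly off the middle. I'll compute the offset along the tub.

```bash
python3 - <<'E'
from h import *
c=pickle.load(open('side.pkl','rb'))
u=blob(c,300,148,62,48,45)
print(u.tolist())
a=np.radians(13.8);U=np.array([np.cos(a),np.sin(a)]);V=np.array([-U[1],U[0]])
for n,px in dict(left=(310,171),right=(353,175),backleft=(310.5,156.5),backright=(354.5,161)).items():
    w=onz(c,[px],.06)[0]-[.4754,-.1806];print(n,w@U*1000,w@V*1000)
print(proj(c,[[*(np.array([.4754,-.1806])+U*s*.068+V*t*.034),.06] for s in(1,-1) for t in(1,-1)]))
E
```

```text
[[314, 156], [350, 160], [354, 161], [354, 165], [353, 177], [351, 186], [348, 188], [335, 187], [318, 185], [308, 183], [308, 170], [310, 156]]
left 64.89601136425223 31.88414822724576
right -63.250606825354005 28.57381783529735
backleft 69.39214265220187 -29.920997531009967
backright -65.60688075798835 -31.183222933596316
[[308.89871922 171.39011773]
 [311.07649874 155.63110017]
 [354.54003387 176.49821178]
 [355.31753456 160.44026061]]
```

>>> jog_arm([
  [0, 0, -0.5, 0, 0, 0],
  [0, 0, -1, 0, 0, 0],
  [0, 0, -1.5, 0, 0, 0],
  [0, 0, -2, 0, 0, 0],
  [0, 0, -2, 0, 0, 0],
  [0, 0, -1, 0, 0, 0.06],
  [0, 0, 0, 0, 0, 0.06],
  [0, 0, 0, 0, 0, 0.06],
  [0, 0, 0, 0, 0, 0.06],
  [0, 0, 0, 0, 0, 0.06],
  [0, 0, 0, 0, 0, 0],
  [0, 0, 0, 0, 0, 0],
])

```text
time_s: 3.95
tool_pos: [0.4744, -0.1802, 0.1114]
tool_rot: [[0.998, -0.058, -0.0], [-0.058, -0.998, 0.0], [-0.0, -0.0, -1.0]]
ft_force: [0.4, -1.0, -5.1]
opening: 0.067
grip_force: 46.9
```

```bash
python3 - <<'E'
from h import *
go(.5273,-.3824,.06,-3.6)
E
```

```text
pos [ 0.4744 -0.1802  0.1114] yaw -3.32 turn [-0.0001  0.0003  0.0049] shift cm [ 6.55 19.85  5.14] q [-29.1  21.  -27.1  41.9  -0.  154.2]
```

>>> jog_arm([
  [0.2, 0.9, 0, 0, 0, 0.005],
  [0.55, 1.75, 0, 0, 0, 0],
  [0.8, 2.4, 0, 0, 0, 0],
  [0.9, 2.8, 0, 0, 0, 0],
  [1.0, 2.9, 0, 0, 0, 0],
  [0.9, 2.8, 0, 0, 0, 0],
  [0.8, 2.4, 0, 0, 0, 0],
  [0.6, 1.7, 0, 0, 0, 0],
  [0.5, 1.4, 0, 0, 0, 0],
  [0.3, 0.8, 0, 0, 0, 0],
  [0, 0, 2.0, 0, 0, 0],
  [0, 0, 1.5, 0, 0, 0],
])

```text
time_s: 5.15
tool_pos: [0.5272, -0.3839, 0.0755]
tool_rot: [[0.998, -0.065, 0.0], [-0.065, -0.998, -0.0], [0.0, 0.0, -1.0]]
ft_force: [0.0, 1.5, -6.7]
opening: 0.0671
grip_force: 46.9
```

```bash
python3 - <<'E'
from h import *
go(.5273,-.3824,.036,-3.6)
c=snap('p136','top',(395,175,90,100),6)
c=snap('p136s','side',(290,80,110,90),7)
E
```

```text
pos [ 0.5272 -0.3839  0.0755] yaw -3.72 turn [ 0.0003 -0.0002 -0.002 ] shift cm [ 0.   -0.15  3.95] q [-42.5  36.7  -5.8  47.5  -0.  141.2]
```

View pics/p136s.png

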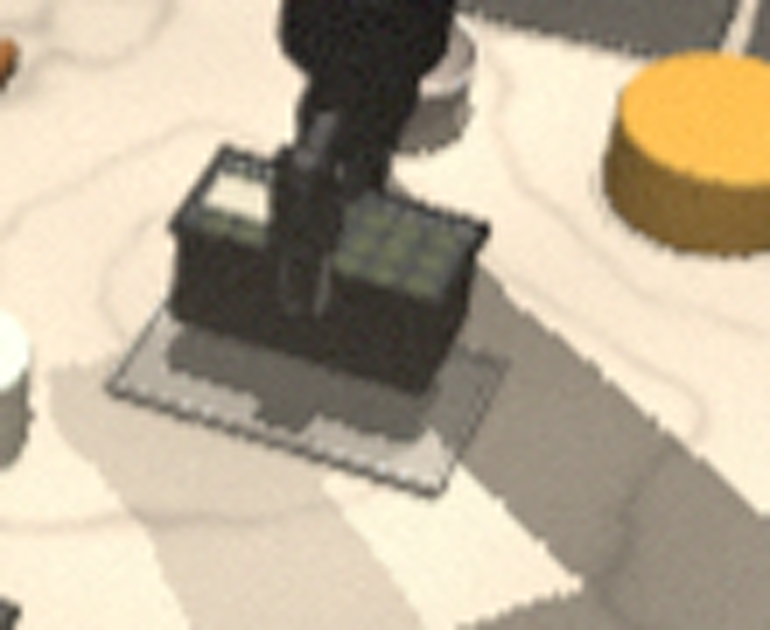

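The side view shows tub_136 held level over the tray and inside its rim. Lowering now.

>>> jog_arm([
  [-0.1, 0, 1.0, 0, 0, 0],
  [0, 0, 1.0, 0, 0, 0],
  [0, 0, 0.8, 0, 0, 0],
  [0, 0, 0.5, 0, 0, 0],
  [0, 0, 0.2, 0, 0, 0],
  [0, 0, 0, 0, 0, 0],
  [0, 0, 0, 0, 0, 0],
])

```text
time_s: 5.95
tool_pos: [0.5266, -0.3827, 0.0416]
tool_rot: [[0.998, -0.064, 0.0], [-0.064, -0.998, -0.0], [0.001, 0.0, -1.0]]
ft_force: [0.6, 0.2, -4.6]
opening: 0.0669
grip_force: 47.2
```

```bash
python3 - <<'E'
from h import *
go(.5263,-.3824,.036,-3.6)
E
```

```text
pos [ 0.5266 -0.3827  0.0416] yaw -3.67 turn [ 0.0004 -0.0005 -0.0013] shift cm [-0.03 -0.03  0.56] q [-42.5  38.7  -7.7  43.5  -0.  141.2]
```

>>> jog_arm([
  [0, 0, 0.2, 0, 0, 0],
  [0, 0, 0.15, 0, 0, 0],
  [0, 0, 0.1, 0, 0, 0],
  [0, 0, 0.05, 0, 0, 0],
  [0, 0, 0.05, 0, 0, 0],
  [0, 0, 0, 0, 0, 0],
])

```text
time_s: 6.55
tool_pos: [0.5264, -0.3825, 0.0358]
tool_rot: [[0.998, -0.064, 0.0], [-0.064, -0.998, -0.0], [0.0, 0.0, -1.0]]
ft_force: [0.3, 0.1, -5.7]
opening: 0.0673
grip_force: 47.3
```

>>> jog_arm([
  [0, 0, 0.05, 0, 0, 0],
  [0, 0, 0.05, 0, 0, 0],
  [0, 0, 0, 0, 0, 0],
])

```text
time_s: 6.85
tool_pos: [0.5264, -0.3826, 0.0356]
tool_rot: [[0.998, -0.064, 0.0], [-0.064, -0.998, -0.0], [0.0, 0.0, -1.0]]
ft_force: [-2.5, 1.8, 3.0]
opening: 0.0666
grip_force: 47.9
```

>>> jog_arm([
  [0, 0, 0.05, 0, 0, 0],
  [0, 0, 0.05, 0, 0, 0],
  [0, 0, 0, 0, 0, 0],
])

```text
time_s: 7.15
tool_pos: [0.5264, -0.3826, 0.0355]
tool_rot: [[0.998, -0.064, 0.001], [-0.064, -0.998, -0.001], [0.001, 0.001, -1.0]]
ft_force: [-5.5, 3.6, 9.4]
opening: 0.0667
grip_force: 48.5
```

Contact made; release and rise.

>>> jog_arm([
  [0, 0, -0.1, 0, 0, 0],
  [0, 0, 0, 0, 0, 0],
  [0, 0, 0, 0, 0, 0],
  [0, 0, 0, 0, 0, 0],
  [0, 0, 0, 0, 0, 0],
  [0, 0, -1, 0, 0, 0],
  [0, 0, -2, 0, 0, 0],
  [0, 0, -3, 0, 0, 0],
  [0, 0, -3, 0, 0, 0],
  [0, 0, -3, 0, 0, 0],
  [0, 0, -2, 0, 0, 0],
  [0, 0, 0, 0, 0, 0],
], fingers=8.54)

```text
time_s: 8.35
tool_pos: [0.5281, -0.3841, 0.1793]
tool_rot: [[0.998, -0.064, 0.005], [-0.064, -0.998, -0.005], [0.006, 0.005, -1.0]]
ft_force: [-0.6, -0.4, 0.3]
opening: 0.0855
grip_force: 0.0
```

```bash
python3 - <<'E'
from h import *
go(.5314,.2009,.16,-60)
E
```

```text
pos [ 0.5281 -0.3841  0.1793] yaw -3.67 turn [ 0.0014 -0.0074  0.9831] shift cm [-50.5  -29.53   1.93] q [-42.5  31.3   0.9  59.2  -0.  141.2]
```

>>> jog_arm([
  [0, 0, 0, 0, 0, -0.145],
  [0, 0, 0, 0, 0, -0.145],
  [0, 0, 0, 0, 0, -0.145],
  [0, 0, 0, 0, 0, -0.145],
  [0, 0, 0, 0, 0, -0.145],
  [0, 0, 0, 0, 0, -0.145],
  [0, 0, 0, 0, 0, -0.145],
  [0, 0, 0, 0, 0, -0.145],
  [0, 0, 0, 0, 0, -0.145],
  [0, 0, 0, 0, 0, -0.145],
  [0, 0, 0, 0, 0, -0.145],
  [0, 0, 0, 0, 0, -0.14],
], fingers=0)

```text
time_s: 9.55
tool_pos: [0.5259, -0.3821, 0.1737]
tool_rot: [[-0.106, 0.994, -0.001], [0.994, 0.106, 0.001], [0.001, -0.001, -1.0]]
ft_force: [-0.8, -0.3, 0.5]
opening: -0.0001
grip_force: 0.0
```

```bash
python3 - <<'E'
from h import *
go(.5314,.2009,.16,95.8)
E
```

```text
pos [ 0.5259 -0.3821  0.1737] yaw 96.06 turn [-0.001  -0.0012  0.0046] shift cm [57.95  6.44  1.37] q [-42.5  31.6   0.6  59.1   0.   41.4]
```

>>> jog_arm([
  [2.5, 0.3, 0, 0, 0, 0],
  [4.5, 0.5, 0, 0, 0, 0],
  [4.8, 0.5, 0, 0, 0, 0],
  [4.8, 0.5, 0, 0, 0, 0],
  [4.8, 0.5, 0, 0, 0, 0],
  [4.8, 0.5, 0, 0, 0, 0],
  [4.8, 0.5, 0, 0, 0, 0],
  [4.8, 0.5, 0, 0, 0, 0],
  [4.8, 0.5, 0, 0, 0, 0],
  [4.8, 0.5, 0, 0, 0, 0],
  [4.5, 0.5, 0, 0, 0, 0],
  [2.5, 0.3, 0, 0, 0, 0],
])

```text
time_s: 10.75
tool_pos: [0.5287, 0.1477, 0.1741]
tool_rot: [[-0.103, 0.995, -0.001], [0.995, 0.103, 0.001], [0.001, -0.001, -1.0]]
ft_force: [0.6, -0.4, 0.3]
opening: 0.0001
grip_force: 0.0
```

```bash
python3 - <<'E'
from h import *
go(.5314,.2009,.10,95.8)
c=snap('','top');pickle.dump(c,open('top2.pkl','wb'))
for thr in(40,55): print('136',rect(c,blob(c,408,184,60,84,thr),.063,136,68))
E
```

```text
pos [0.5287 0.1477 0.1741] yaw 95.91 turn [-0.001  -0.0007  0.0019] shift cm [5.27 0.81 7.41] q [  7.9  21.2 -16.2  52.7   0.   92. ]
136 {'raw': array([ 527.3, -375.9]), 'ctr': array([ 531.3, -384.8]), 'size': array([145. ,  85.3]), 'ang': -3.37}
136 {'raw': array([ 527.2, -375.7]), 'ctr': array([ 530.5, -382.1]), 'size': array([143.4,  80.4]), 'ang': -3.74}
```

>>> jog_arm([
  [2.5, 0.4, 2, 0, 0, 0],
  [2.5, 0.4, 2, 0, 0, 0],
  [0.3, 0, 2, 0, 0, 0],
  [0, 0, 0.4, 0, 0, 0],
  [0, 0, 0, 0, 0, 0],
])

```text
time_s: 11.3
tool_pos: [0.5313, 0.1974, 0.1098]
tool_rot: [[-0.1, 0.995, -0.003], [0.995, 0.1, -0.001], [-0.001, -0.003, -1.0]]
ft_force: [0.4, 0.1, -0.2]
opening: -0.0003
grip_force: 0.0
```

```bash
python3 - <<'E'
from h import *
go(.5314,.2009,.046,95.8)
c=snap('lev','side',(180,200,150,110),5)
c=snap('t136','top',(405,180,65,85),7)
E
```

```text
pos [0.5313 0.1974 0.1098] yaw 95.71 turn [-0.0027  0.0006 -0.0015] shift cm [0.35 0.04 6.38] q [ 12.9  26.7 -18.   45.4  -0.   97.2]
```

View pics/lev.png

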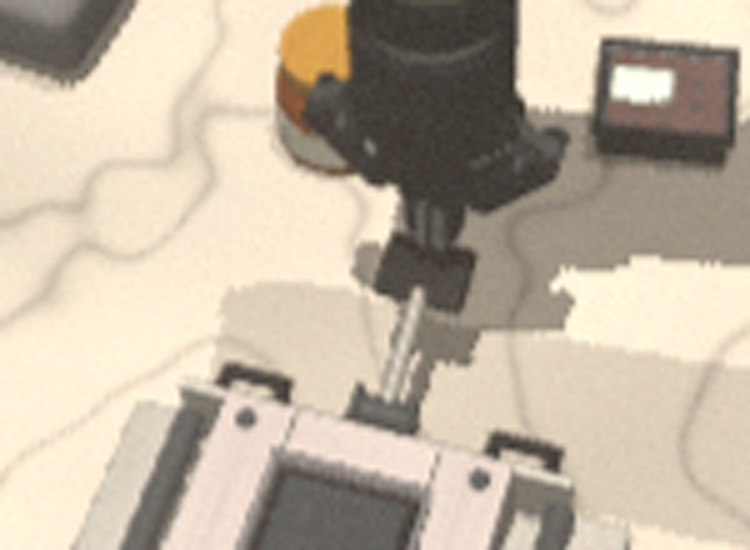

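View pics/t136.png

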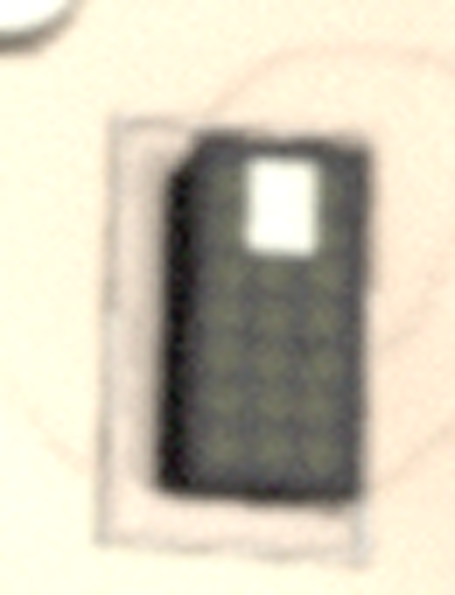

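The side view shows the closed fingertips over the lever pad at about (265,254). The top view shows tub_136 parallel inside the tray, with its top centre near (444,225). Next I press the lever.

>>> jog_arm([
  [0.2, 0, 1.0, 0, 0, 0],
  [0, 0, 0.8, 0, 0, 0],
  [0, 0, 0.5, 0, 0, 0],
  [0, 0, 0.5, 0, 0, 0],
  [0, 0, 0.5, 0, 0, 0],
  [0, 0, 0.5, 0, 0, 0],
  [0, 0, 0.5, 0, 0, 0],
  [0, 0, 0.5, 0, 0, 0],
])

```text
time_s: 12.2
tool_pos: [0.5334, 0.1973, 0.064]
tool_rot: [[-0.098, 0.995, 0.003], [0.995, 0.098, -0.006], [-0.006, 0.002, -1.0]]
ft_force: [-0.9, -7.4, 12.7]
opening: -0.0
grip_force: 6.9
```

```bash
python3 - <<'E'
from h import *
c=pickle.load(open('top2.pkl','rb'))
q=(np.array([[198,133],[370,148],[357,502],[186,490]])+.5)/7-.5+[405,180]
P=onz(c,q,.063)*1000;print(P,P.mean(0))
go(.5314,.1995,.046,95.8)
E
```

```text
[[ 598.02598751 -354.86251318]
 [ 593.10916419 -420.05845521]
 [ 458.03764278 -409.79014566]
 [ 461.63875929 -345.98730333]] [ 527.70288844 -382.67460435]
pos [0.5334 0.1973 0.064 ] yaw 95.63 turn [ 0.0022  0.0059 -0.0029] shift cm [ 0.24 -0.18  1.8 ] q [ 13.1  29.9 -20.6  39.4  -0.4  97.4]
```

>>> jog_arm([
  [0, 0, 0.5, 0, 0, 0],
  [0, 0, 0.5, 0, 0, 0],
  [0, 0, 0.4, 0, 0, 0],
  [0, 0, 0.3, 0, 0, 0],
  [0, 0, 0.2, 0, 0, 0],
  [0, 0, 0.0, 0, 0, 0],
])

```text
time_s: 12.8
tool_pos: [0.5334, 0.1989, 0.0461]
tool_rot: [[-0.099, 0.995, 0.003], [0.995, 0.099, -0.002], [-0.002, 0.003, -1.0]]
ft_force: [-4.4, -4.5, 18.9]
opening: 0.0001
grip_force: 9.6
```

>>> jog_arm([
  [0, 0, 0.1, 0, 0, 0],
  [0, 0, 0.1, 0, 0, 0],
  [0, 0, 0.0, 0, 0, 0],
])

```text
time_s: 13.1
tool_pos: [0.5335, 0.1989, 0.0457]
tool_rot: [[-0.099, 0.995, 0.004], [0.995, 0.099, -0.002], [-0.002, 0.004, -1.0]]
ft_force: [-8.7, -5.6, 31.9]
opening: -0.0002
grip_force: 16.1
```

>>> jog_arm([
  [0, 0, -0.5, 0, 0, 0],
  [0, 0, -1.5, 0, 0, 0],
  [0, 0, -3, 0, 0, 0],
  [0, 0, -4, 0, 0, 0],
  [0, 0, -4, 0, 0, 0],
  [0, 0, -4, 0, 0, 0],
  [0, 0, -1, 0, 0, 0],
  [0, 0, 0, 0, 0, 0],
])

```text
time_s: 13.9
tool_pos: [0.5334, 0.2002, 0.2235]
tool_rot: [[-0.1, 0.995, 0.004], [0.995, 0.1, 0.001], [0.001, 0.004, -1.0]]
ft_force: [0.3, -0.5, -0.1]
opening: 0.0003
grip_force: 0.0
```

```bash
python3 - <<'E'
from h import *
t=snap('','top');s=snap('sl','side',(170,240,150,120),5)
m=(t['img'].max(2)<60).astype('uint8')[195:256,120:190]
ct=max(cv2.findContours(m,0,1)[0],key=cv2.contourArea).reshape(-1,2)+[120,195]
print(rect(t,ct,.123,116,68))
go(.5314,.1995,.046,95.8)
E
```

```text
{'raw': array([483. , 406.6]), 'ctr': array([463. , 370.3]), 'size': array([47.9, 20.6]), 'ang': -83.95}
pos [0.5315 0.1997 0.2203] yaw 95.72 turn [-0.0019  0.0002 -0.0013] shift cm [-2.000e-02 -1.000e-02  1.743e+01] q [13.1 21.1 -9.2 59.8  0.  97.4]
```

View pics/sl.png

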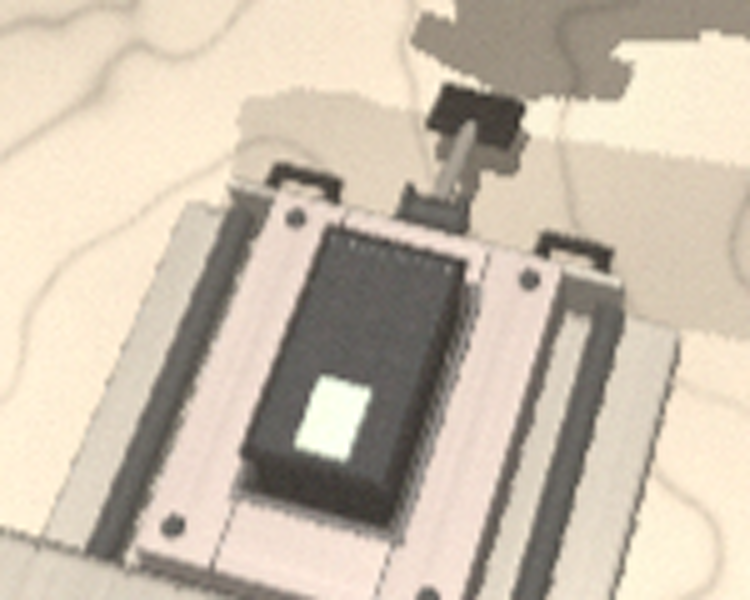

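The side view shows the lever fully down and tub_116 raised. Its top corners are at crop (327,232), (465,265), (393,492) and (247,455).

```bash
python3 - <<'E'
from h import *
s=pickle.load(open('side.pkl','rb'))
q=(np.array([[327,232],[465,265],[393,492],[247,455]])+.5)/5-.5+[170,240]
P=onz(s,q,.123)*1000;print(P.round(1),P.mean(0),np.linalg.norm(np.roll(P,-1,0)-P,axis=1),[np.degrees(np.arctan2(*(P[a]-P[b])[::-1])) for a,b in((3,0),(2,1))])
from plant import camera
t=camera('top');im=t['img']
m=((im.max(2)<95)).astype('uint8')[195:256,115:190]
ct=max(cv2.findContours(m,0,1)[0],key=cv2.contourArea).reshape(-1,2)+[115,195]
print(rect(t,ct,.123,116,68))
go(.513,.3825,.18,96)
E
```

```text
[[552.4 333.6]
 [487.4 325. ]
 [473.3 434.9]
 [537.7 443.7]] [512.72556676 384.307424  ] [ 65.51572091 110.85232282  64.97146957 111.07071334] [np.float64(97.58944864208468), np.float64(97.30789485637399)]
{'raw': array([507.8, 360.2]), 'ctr': array([550.8, 384.2]), 'size': array([159.9, 156.1]), 'ang': -87.34}
pos [0.5311 0.1997 0.2198] yaw 95.72 turn [-0.0032  0.0004 -0.0048] shift cm [18.37  0.11  3.98] q [13.1 21.1 -9.2 59.8  0.  97.4]
```

>>> jog_arm([
  [2, 0, 0.5, 0, 0, -0.015],
  [3.5, 0, 0.5, 0, 0, 0],
  [4, 0, 0.5, 0, 0, 0],
  [4, 0, 0.5, 0, 0, 0],
  [3, 0, 0.5, 0, 0, 0],
  [1.9, 0, 0.5, 0, 0, 0],
  [0, 0, 0, 0, 0, 0],
  [0, 0, 0, 0, 0, 0],
], fingers=8.54)

```text
time_s: 14.85
tool_pos: [0.5109, 0.382, 0.1904]
tool_rot: [[-0.115, 0.993, -0.002], [0.993, 0.115, -0.002], [-0.002, -0.002, -1.0]]
ft_force: [0.2, 0.2, 0.6]
opening: 0.0856
grip_force: 0.0
```

```bash
python3 - <<'E'
from h import *
go(.513,.3833,.098,96.6)
E
```

```text
pos [0.5109 0.382  0.1904] yaw 96.6 turn [-0.0021  0.0017 -0.0001] shift cm [0.11 0.23 9.24] q [ 3.020e+01  2.970e+01 -1.000e-01  6.030e+01 -0.000e+00  1.136e+02]
```

>>> jog_arm([
  [0.1, 0.2, 1.5, 0, 0, 0],
  [0, 0, 2, 0, 0, 0],
  [0, 0, 2, 0, 0, 0],
  [0, 0, 1.5, 0, 0, 0],
  [0, 0, 1, 0, 0, 0],
  [0, 0, 0.7, 0, 0, 0],
  [0, 0, 0.4, 0, 0, 0],
  [0, 0, 0, 0, 0, 0],
])

```text
time_s: 15.65
tool_pos: [0.5134, 0.3837, 0.1006]
tool_rot: [[-0.114, 0.993, -0.0], [0.993, 0.114, -0.0], [-0.0, -0.0, -1.0]]
ft_force: [0.4, -0.8, 0.3]
opening: 0.0853
grip_force: 0.0
```

>>> jog_arm([
  [0, 0, 0, 0, 0, 0],
  [0, 0, 0, 0, 0, 0],
  [0, 0, 0, 0, 0, 0],
  [0, 0, 0, 0, 0, 0],
  [0, 0, 0, 0, 0, 0],
  [0, 0, 0, 0, 0, 0],
], fingers=6.0)

```text
time_s: 16.25
tool_pos: [0.5139, 0.3843, 0.1016]
tool_rot: [[-0.115, 0.993, 0.002], [0.993, 0.115, 0.001], [0.001, 0.002, -1.0]]
ft_force: [0.7, -0.8, 5.1]
opening: 0.0667
grip_force: 46.3
```

>>> jog_arm([
  [0, 0, -0.3, 0, 0, 0],
  [0, 0, -0.5, 0, 0, 0],
  [0, 0, -0.7, 0, 0, 0],
  [0, 0, -1, 0, 0, 0],
  [0, 0, -1, 0, 0, 0],
  [0, 0, -1.5, 0, 0, 0],
  [0, 0, -1.5, 0, 0, 0],
  [0, 0, -1, 0, 0, 0],
  [0, 0, -0.5, 0, 0, 0],
  [0, 0, 0, 0, 0, 0],
])

```text
time_s: 17.25
tool_pos: [0.5137, 0.3843, 0.1817]
tool_rot: [[-0.115, 0.993, 0.001], [0.993, 0.115, 0.001], [0.001, 0.001, -1.0]]
ft_force: [0.3, 0.2, -3.2]
opening: 0.0669
grip_force: 45.6
```

```bash
python3 - <<'E'
from h import *
go(.5273,-.3824,.21,-3.6)
E
```

```text
pos [0.5137 0.3843 0.1817] yaw 96.59 turn [ 5.0000e-04 -1.7000e-03  1.7486e+00] shift cm [ 6.17 76.43 -2.83] q [ 30.2  30.2  -0.5  59.2   0.  113.6]
```

>>> jog_arm([
  [-1, 0, 0, 0, 0, 0],
  [-2, 0, 0, 0, 0, 0],
  [-3, 0, 0, 0, 0, 0],
  [-4, 0, 0, 0, 0, 0],
  [-4, 0, 0, 0, 0, 0],
  [-4, 0, 0, 0, 0, 0],
  [-4, 0, 0, 0, 0, 0],
  [-4, 0, 0, 0, 0, 0],
  [-4, 0, 0, 0, 0, 0],
  [-4, 0, 0, 0, 0, 0],
  [-4, 0, 0, 0, 0, 0],
  [-4, 0, 0, 0, 0, 0],
])

```text
time_s: 18.45
tool_pos: [0.5601, -0.0362, 0.1803]
tool_rot: [[-0.113, 0.994, -0.001], [0.994, 0.113, -0.0], [-0.0, -0.001, -1.0]]
ft_force: [0.1, -0.0, -4.0]
opening: 0.0667
grip_force: 45.6
```

>>> jog_arm([
  [-4, 0, 0, 0, 0, 0],
  [-3, 0, 0, 0, 0, 0],
  [-2, 0, 0, 0, 0, 0],
  [-1, 0, 0, 0, 0, 0],
  [0, 0, 0, 0, 0, 0.08],
  [0, 0, 0, 0, 0, 0.12],
  [0, 0, 0, 0, 0, 0.14],
  [0, 0, 0, 0, 0, 0.14],
  [0, 0, 0, 0, 0, 0.14],
  [0, 0, 0, 0, 0, 0.14],
  [0, 0, 0, 0, 0, 0.14],
  [0, 0, 0, 0, 0, 0.14],
])

```text
time_s: 19.65
tool_pos: [0.5718, -0.1323, 0.1803]
tool_rot: [[0.802, 0.597, -0.001], [0.597, -0.802, 0.0], [-0.001, -0.001, -1.0]]
ft_force: [-0.3, 0.1, -2.8]
opening: 0.0665
grip_force: 45.6
```

>>> jog_arm([
  [0, 0, 0, 0, 0, 0.14],
  [0, 0, 0, 0, 0, 0.14],
  [0, 0, 0, 0, 0, 0.14],
  [0, 0, 0, 0, 0, 0.14],
  [0, 0, 0, 0, 0, 0.09],
  [0, 0, 0, 0, 0, 0.05],
  [0, 0, 0, 0, 0, 0],
  [0, 0, 0, 0, 0, 0],
])

```text
time_s: 20.45
tool_pos: [0.5723, -0.1324, 0.1805]
tool_rot: [[0.999, -0.053, -0.001], [-0.053, -0.999, 0.0], [-0.001, -0.0, -1.0]]
ft_force: [-0.3, -0.4, -3.2]
opening: 0.0668
grip_force: 45.6
```

```bash
python3 - <<'E'
from h import *
go(.5273,-.3824,.12,-3.6)
E
```

```text
pos [ 0.5723 -0.1324  0.1805] yaw -3.03 turn [-0.0002  0.0008  0.0099] shift cm [-2.92 25.23  6.05] q [-20.2  24.8  -9.7  55.6   0.  162.8]
```

>>> jog_arm([
  [-0.1, 1.0, 0, 0, 0, 0.01],
  [-0.2, 2.0, 0, 0, 0, 0],
  [-0.4, 3.0, 0, 0, 0, 0],
  [-0.4, 3.5, 0, 0, 0, 0],
  [-0.4, 3.5, 0, 0, 0, 0],
  [-0.4, 3.5, 0, 0, 0, 0],
  [-0.4, 3.5, 0, 0, 0, 0],
  [-0.3, 2.5, 1, 0, 0, 0],
  [-0.2, 1.5, 2, 0, 0, 0],
  [-0.1, 1.0, 2, 0, 0, 0],
  [0, 0.2, 1, 0, 0, 0],
  [0, 0, 0, 0, 0, 0],
])

```text
time_s: 21.65
tool_pos: [0.5265, -0.3817, 0.1188]
tool_rot: [[0.998, -0.065, -0.003], [-0.065, -0.998, 0.003], [-0.003, -0.002, -1.0]]
ft_force: [-0.6, 0.4, -3.7]
opening: 0.0668
grip_force: 46.0
```

```bash
python3 - <<'E'
from h import *
go(.5273,-.3824,.0916,-3.6)
c=snap('t116','top',(400,175,75,90),6)
s=snap('s116','side',(290,70,110,90),6)
pickle.dump((c,s),open('p116.pkl','wb'))
a=cv2.imread('pics/t116.png');b=cv2.imread('pics/s116.png');a=cv2.resize(a,(450,540))
cv2.imwrite('pics/b116.png',cv2.resize(np.hstack([a[:,:],b[:540,:]]),None,fx=.7,fy=.7) if 0 else np.hstack([a[:,30:380],b[:540,:450]]))
E
```

```text
pos [ 0.5265 -0.3817  0.1188] yaw -3.72 turn [-0.0024  0.0029 -0.0021] shift cm [0.08 0.06 2.72] q [-42.4  34.3  -3.2  52.7   0.  141.3]
```

View pics/b116.png

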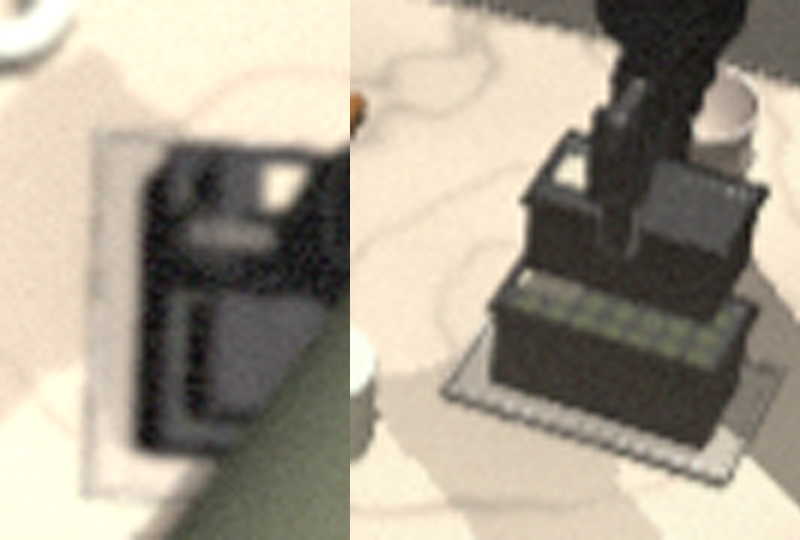

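Both views show tub_116 held level above tub_136 and the tray. I use the side view's rim corners to get the relative offset.

```bash
cat >> h.py <<'E'
def loc(c,px,x0,y0,k,z,yaw=-3.6,ref=(.5273,-.3824)):
    P=onz(c,(np.array(px)+.5)/k-.5+[x0,y0],z)-ref
    t=np.radians(yaw);return np.round(P@np.array([[np.cos(t),-np.sin(t)],[np.sin(t),np.cos(t)]])*1000,1)  # along tray x, tray y
E
python3 - <<'E'
from h import *
c,s=pickle.load(open('p116.pkl','rb'))
f=lambda l:[(x-350,y) for x,y in l]
print(loc(s,f([(525,200),(740,262),(768,188),(575,135)]),290,70,6,.1402))
print(loc(s,f([(493,302),(733,368),(757,305)]),290,70,6,.063))
E
```

```text
[[ 54.6  33.7]
 [-64.6  31.7]
 [-57.5 -33.1]
 [ 51.6 -30.4]]
[[ 68.4  29.8]
 [-69.2  22.8]
 [-63.6 -32.7]]
```

>>> jog_arm([
  [0.3, 0.06, 0.5, 0, 0, 0],
  [0, 0, 0.7, 0, 0, 0],
  [0, 0, 0.5, 0, 0, 0],
  [0, 0, 0.4, 0, 0, 0],
  [0, 0, 0.2, 0, 0, 0],
  [0, 0, 0, 0, 0, 0],
  [0, 0, 0, 0, 0, 0],
])

```text
time_s: 22.45
tool_pos: [0.5309, -0.383, 0.0979]
tool_rot: [[0.998, -0.064, 0.0], [-0.064, -0.998, -0.0], [0.0, 0.0, -1.0]]
ft_force: [-0.0, -0.8, -4.0]
opening: 0.0664
grip_force: 46.0
```

```bash
python3 - <<'E'
from h import *
go(.5298,-.3826,.0916,-3.6)
s=snap('s116b','side',(290,70,110,90),7)
E
```

```text
pos [ 0.5309 -0.383   0.0979] yaw -3.68 turn [ 0.     -0.0001 -0.0014] shift cm [-0.11 -0.04  0.63] q [-42.3  35.7  -4.1  50.2   0.  141.4]
```

View pics/s116b.png

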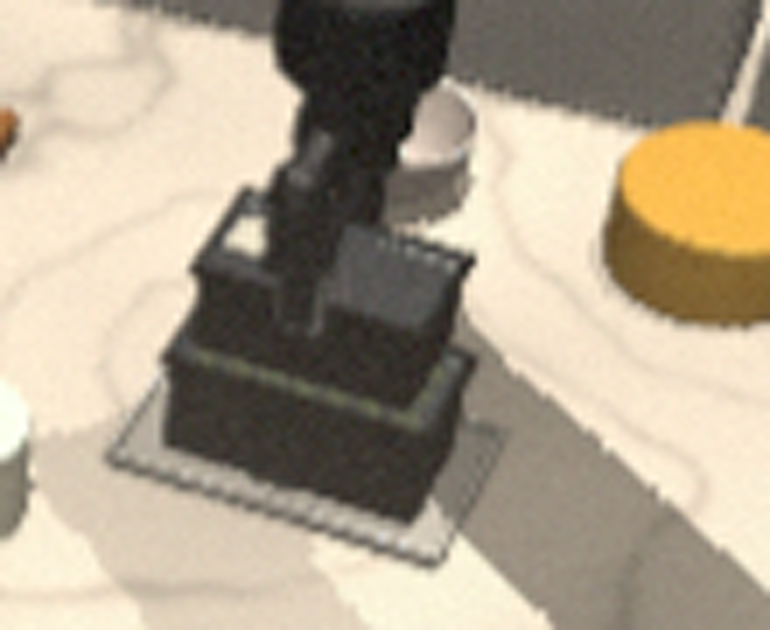

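```bash
python3 - <<'E'
from h import *
s=pickle.load(open('side.pkl','rb'))
print(loc(s,[(195,268),(438,330),(472,260),(242,192)],290,70,7,.1193))
print(loc(s,[(167,353),(447,428),(475,357)],290,70,7,.063))
E
```

```text
[[ 57.5  33.3]
 [-57.5  25.4]
 [-54.7 -28.7]
 [ 59.1 -28.7]]
[[ 68.2  30.1]
 [-68.9  21.8]
 [-63.9 -32. ]]
```

Tub_116 is centred over tub_136 to within about 1 mm, so I lower it.

>>> jog_arm([
  [0, 0, 0.2, 0, 0, 0],
  [0, 0, 0.15, 0, 0, 0],
  [0, 0, 0.1, 0, 0, 0],
  [0, 0, 0.05, 0, 0, 0],
  [0, 0, 0.05, 0, 0, 0],
  [0, 0, 0.05, 0, 0, 0],
  [0, 0, 0, 0, 0, 0],
])

```text
time_s: 23.2
tool_pos: [0.5309, -0.383, 0.0921]
tool_rot: [[0.998, -0.064, 0.0], [-0.064, -0.998, -0.0], [0.0, 0.0, -1.0]]
ft_force: [-0.3, 1.0, -0.9]
opening: 0.0667
grip_force: 46.2
```

>>> jog_arm([
  [0, 0, 0.05, 0, 0, 0],
  [0, 0, 0, 0, 0, 0],
])

```text
time_s: 23.4
tool_pos: [0.5309, -0.383, 0.0921]
tool_rot: [[0.998, -0.064, 0.0], [-0.064, -0.998, -0.0], [0.0, 0.0, -1.0]]
ft_force: [-2.0, 1.7, 5.1]
opening: 0.0665
grip_force: 46.7
```

>>> jog_arm([
  [0, 0, 0.05, 0, 0, 0],
  [0, 0, 0, 0, 0, 0],
])

```text
time_s: 23.6
tool_pos: [0.5309, -0.383, 0.092]
tool_rot: [[0.998, -0.064, 0.0], [-0.064, -0.998, -0.001], [0.0, 0.0, -1.0]]
ft_force: [-4.4, 3.3, 8.1]
opening: 0.0665
grip_force: 47.0
```

>>> jog_arm([
  [0, 0, -0.1, 0, 0, 0],
  [0, 0, 0, 0, 0, 0],
  [0, 0, 0, 0, 0, 0],
  [0, 0, 0, 0, 0, 0],
  [0, 0, 0, 0, 0, 0],
  [0, 0, -1, 0, 0, 0],
  [0, 0, -2, 0, 0, 0],
  [0, 0, -3, 0, 0, 0],
  [0, 0, -2, 0, 0, 0],
  [0, 0, -1, 0, 0, 0],
  [0, 0, 0, 0, 0, 0],
], fingers=8.54)

```text
time_s: 24.7
tool_pos: [0.5317, -0.3837, 0.1838]
tool_rot: [[0.998, -0.064, 0.003], [-0.064, -0.998, -0.002], [0.003, 0.002, -1.0]]
ft_force: [0.5, -0.3, -0.5]
opening: 0.0853
grip_force: 0.0
```

```bash
python3 - <<'E'
from h import *
go(.6399,-.122,.10,-3.4)
E
```

```text
pos [ 0.5317 -0.3837  0.1838] yaw -3.68 turn [ 0.0022 -0.0027 -0.0048] shift cm [  9.25 -26.77   8.38] q [-42.3  31.6   2.1  60.3   0.  141.4]
```

>>> jog_arm([
  [0.5, -1.5, 0, 0, 0, -0.005],
  [1.2, -3.5, 0, 0, 0, 0],
  [1.5, -4.3, 0, 0, 0, 0],
  [1.5, -4.3, 0, 0, 0, 0],
  [1.5, -4.3, 0, 0, 0, 0],
  [1.4, -4.2, 0, 0, 0, 0],
  [1.0, -3.0, 0, 0, 0, 0],
  [0.65, -1.7, 2, 0, 0, 0],
  [0, 0, 3, 0, 0, 0],
  [0, 0, 2, 0, 0, 0],
  [0, 0, 0, 0, 0, 0],
  [0, 0, 0, 0, 0, 0],
])

```text
time_s: 25.9
tool_pos: [0.6383, -0.1199, 0.1108]
tool_rot: [[0.998, -0.058, -0.003], [-0.058, -0.998, 0.001], [-0.003, -0.001, -1.0]]
ft_force: [0.5, -0.0, 0.1]
opening: 0.0852
grip_force: 0.0
```

```bash
python3 - <<'E'
from h import *
go(.6399,-.122,.014,-3.4)
s=snap('','side');t=snap('','top');pickle.dump((t,s),open('g98.pkl','wb'))
for n,b,z,L,W in [('98',(250,148,48,48),.04,98,68)]:
    u=blob(s,*b,45);print(u.tolist())
E
```

```text
pos [ 0.6383 -0.1199  0.1108] yaw -3.35 turn [-0.0008  0.0026  0.0008] shift cm [0.18 0.2  9.68] q [-17.2  34.6  -4.   51.6   0.  166.2]
[[287, 148], [290, 154], [292, 166], [292, 169], [290, 177], [285, 185], [284, 186], [282, 187], [281, 187], [269, 185], [267, 184], [257, 178], [255, 171], [255, 170], [260, 148]]
```

```bash
python3 - <<'E'
from h import *
s=pickle.load(open('side.pkl','rb'))
print(loc(s,[(340,150),(450,188),(416,238),(308,205)],180,120,4,.04,-3.4,(.6399,-.122)))
print(loc(s,[(480,352),(592,358),(587,418),(475,408)],180,120,4,.03,15.8,(.4685,.004)))
E
```

```text
[[ 49.5 -29.8]
 [-45.2 -29.9]
 [-43.7  29.2]
 [ 44.9  34.3]]
[[ 42.7 -29.6]
 [-37.7 -33.6]
 [-36.3  20.9]
 [ 42.3  21.4]]
```

>>> jog_arm([
  [0.24, 0.15, 2, 0, 0, 0],
  [0, 0, 2.5, 0, 0, 0],
  [0, 0, 2, 0, 0, 0],
  [0, 0, 1.5, 0, 0, 0],
  [0, 0, 0.8, 0, 0, 0],
  [0, 0, 0.5, 0, 0, 0],
  [0, 0, 0.2, 0, 0, 0],
  [0, 0, 0, 0, 0, 0],
])

```text
time_s: 26.8
tool_pos: [0.6419, -0.1227, 0.0173]
tool_rot: [[0.998, -0.059, 0.001], [-0.059, -0.998, -0.0], [0.001, 0.0, -1.0]]
ft_force: [0.3, 0.4, 0.9]
opening: 0.0852
grip_force: 0.0
```

>>> jog_arm([
  [0, 0, 0, 0, 0, 0],
  [0, 0, 0, 0, 0, 0],
  [0, 0, 0, 0, 0, 0],
  [0, 0, 0, 0, 0, 0],
  [0, 0, 0, 0, 0, 0],
  [0, 0, 0, 0, 0, 0],
], fingers=6.0)

```text
time_s: 27.4
tool_pos: [0.6422, -0.1226, 0.018]
tool_rot: [[0.998, -0.059, 0.002], [-0.059, -0.998, -0.0], [0.002, 0.0, -1.0]]
ft_force: [-0.6, 0.5, 6.3]
opening: 0.067
grip_force: 45.2
```

>>> jog_arm([
  [0, 0, -0.5, 0, 0, 0],
  [0, 0, -1, 0, 0, 0],
  [0, 0, -2, 0, 0, 0],
  [0, 0, -3, 0, 0, 0],
  [0, 0, -3, 0, 0, 0],
  [0, 0, -3, 0, 0, 0],
  [0, 0, -2, 0, 0, 0],
  [0, 0, -1, 0, 0, 0],
  [0, 0, -0.5, 0, 0, 0],
  [0, 0, 0, 0, 0, 0],
])

```text
time_s: 28.4
tool_pos: [0.6413, -0.1226, 0.1767]
tool_rot: [[0.998, -0.059, -0.0], [-0.059, -0.998, -0.0], [-0.0, 0.0, -1.0]]
ft_force: [1.0, 0.2, -1.6]
opening: 0.0667
grip_force: 45.5
```

```bash
python3 - <<'E'
from h import *
go(.5290,-.3828,.16,-3.65)
E
```

```text
pos [ 0.6413 -0.1226  0.1767] yaw -3.4 turn [0.     0.0002 0.0044] shift cm [-9.55 26.68  1.67] q [-17.3  31.7   1.3  59.5  -0.  166.1]
```

>>> jog_arm([
  [-0.3, 1, 0, 0, 0, 0.0045],
  [-0.8, 2.2, 0, 0, 0, 0],
  [-1.2, 3.3, 0, 0, 0, 0],
  [-1.4, 4, 0, 0, 0, 0],
  [-1.4, 4, 0, 0, 0, 0],
  [-1.4, 4, 0, 0, 0, 0],
  [-1.2, 3.3, 0, 0, 0, 0],
  [-0.9, 2.4, 0, 0, 0, 0],
  [-0.6, 1.6, 0, 0, 0, 0],
  [-0.35, 0.88, 0.5, 0, 0, 0],
  [0, 0, 1, 0, 0, 0],
  [0, 0, 0, 0, 0, 0],
])

```text
time_s: 29.6
tool_pos: [0.5285, -0.3809, 0.1593]
tool_rot: [[0.998, -0.063, -0.003], [-0.063, -0.998, 0.003], [-0.003, -0.003, -1.0]]
ft_force: [-0.4, -0.1, -2.3]
opening: 0.0665
grip_force: 45.4
```

```bash
python3 - <<'E'
from h import *
go(.5290,-.3828,.131,-3.65)
s=snap('s98','side',(290,50,110,90),7)
E
```

```text
pos [ 0.5285 -0.3809  0.1593] yaw -3.6 turn [-0.0031  0.0028  0.0008] shift cm [0.06 0.18 2.83] q [-4.230e+01  3.250e+01 -1.000e-01  5.770e+01  0.000e+00  1.413e+02]
```

View pics/s98.png

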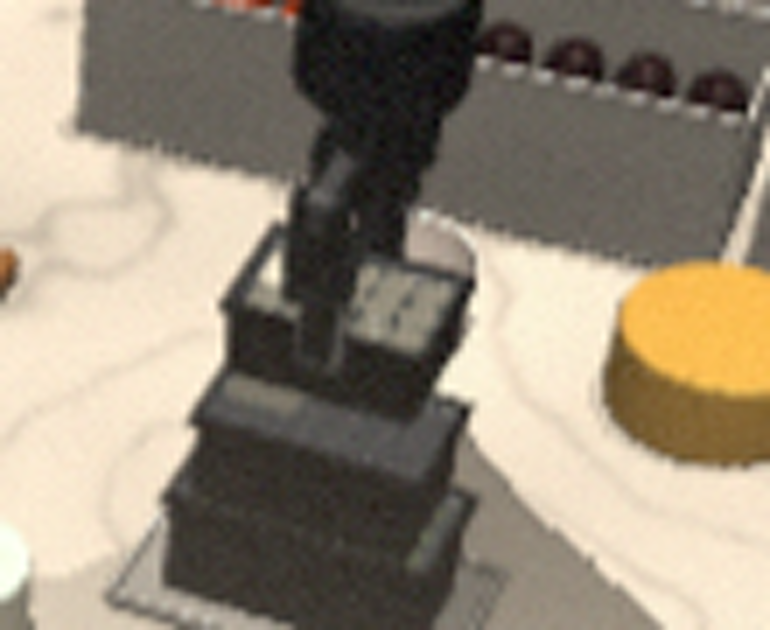

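```bash
python3 - <<'E'
from h import *
s=pickle.load(open('side.pkl','rb'))
print(loc(s,[(225,300),(438,362),(472,286),(278,228)],290,50,7,.1813))
print(loc(s,[(192,413),(438,478),(468,405)],290,50,7,.113))
print(loc(s,[(167,493),(445,567),(475,495)],290,50,7,.063))
E
```

```text
[[ 48.9  32.3]
 [-50.6  32. ]
 [-45.9 -26.1]
 [ 47.4 -28. ]]
[[ 59.9  29.7]
 [-57.6  23.1]
 [-52.5 -32.5]]
[[ 68.2  30.1]
 [-67.9  21.6]
 [-63.4 -33.4]]
```

>>> jog_arm([
  [0.15, 0.12, 0.5, 0, 0, 0],
  [0, 0, 0.7, 0, 0, 0],
  [0, 0, 0.5, 0, 0, 0],
  [0, 0, 0.4, 0, 0, 0],
  [0, 0, 0.2, 0, 0, 0],
  [0, 0, 0, 0, 0, 0],
  [0, 0, 0, 0, 0, 0],
])

```text
time_s: 30.35
tool_pos: [0.5307, -0.3842, 0.1389]
tool_rot: [[0.998, -0.064, 0.0], [-0.064, -0.998, -0.0], [0.0, 0.0, -1.0]]
ft_force: [-0.6, 0.5, -1.8]
opening: 0.0667
grip_force: 45.5
```

```bash
python3 - <<'E'
from h import *
go(.5303,-.3829,.131,-3.65)
E
```

```text
pos [ 0.5307 -0.3842  0.1389] yaw -3.65 turn [ 0.0001 -0.0002 -0.0001] shift cm [-0.05 -0.12  0.79] q [-42.4  33.6  -1.3  55.1   0.  141.3]
```

>>> jog_arm([
  [-0.03, -0.12, 0.2, 0, 0, 0],
  [0, 0, 0.2, 0, 0, 0],
  [0, 0, 0.15, 0, 0, 0],
  [0, 0, 0.05, 0, 0, 0],
  [0, 0, 0.05, 0, 0, 0],
  [0, 0, 0, 0, 0, 0],
  [0, 0, 0, 0, 0, 0],
])

```text
time_s: 31.05
tool_pos: [0.5304, -0.3829, 0.1323]
tool_rot: [[0.998, -0.064, 0.0], [-0.064, -0.998, -0.0], [0.0, 0.0, -1.0]]
ft_force: [-0.2, 0.5, -2.0]
opening: 0.0669
grip_force: 45.5
```

>>> jog_arm([
  [0, 0, 0.05, 0, 0, 0],
  [0, 0, 0.05, 0, 0, 0],
  [0, 0, 0, 0, 0, 0],
])

```text
time_s: 31.35
tool_pos: [0.5303, -0.3828, 0.1312]
tool_rot: [[0.998, -0.064, -0.0], [-0.064, -0.998, 0.0], [-0.0, -0.0, -1.0]]
ft_force: [0.4, 0.7, -1.7]
opening: 0.067
grip_force: 45.5
```

>>> jog_arm([
  [0, 0, 0.05, 0, 0, 0],
  [0, 0, 0, 0, 0, 0],
])

```text
time_s: 31.55
tool_pos: [0.5304, -0.3829, 0.131]
tool_rot: [[0.998, -0.064, 0.0], [-0.064, -0.998, -0.0], [0.0, 0.0, -1.0]]
ft_force: [-0.2, -0.6, 0.1]
opening: 0.0665
grip_force: 45.6
```

>>> jog_arm([
  [0, 0, 0.05, 0, 0, 0],
  [0, 0, 0, 0, 0, 0],
])

```text
time_s: 31.75
tool_pos: [0.5304, -0.3829, 0.131]
tool_rot: [[0.998, -0.064, 0.0], [-0.064, -0.998, -0.0], [0.0, 0.0, -1.0]]
ft_force: [-3.2, 1.5, 4.2]
opening: 0.0668
grip_force: 46.0
```

>>> jog_arm([
  [0, 0, -0.02, 0, 0, 0],
  [0, 0, 0, 0, 0, 0],
  [0, 0, 0, 0, 0, 0],
  [0, 0, 0, 0, 0, 0],
  [0, 0, 0, 0, 0, 0],
  [0, 0, -1, 0, 0, 0],
  [0, 0, -2, 0, 0, 0],
  [0, 0, -2, 0, 0, 0],
  [0, 0, -1, 0, 0, 0],
  [0, 0, 0, 0, 0, 0],
], fingers=8.54)

```text
time_s: 32.75
tool_pos: [0.5314, -0.3837, 0.1928]
tool_rot: [[0.998, -0.064, 0.003], [-0.064, -0.998, -0.003], [0.003, 0.002, -1.0]]
ft_force: [0.6, -0.2, 0.0]
opening: 0.0855
grip_force: 0.0
```

```bash
python3 - <<'E'
from h import *
go(.4685,.004,.10,15.9)
E
```

```text
pos [ 0.5314 -0.3837  0.1928] yaw -3.65 turn [ 0.0029 -0.0026 -0.3412] shift cm [  4.57 -39.01   9.28] q [-42.3  31.2   2.8  61.4   0.  141.4]
```

>>> jog_arm([
  [-0.4, -1.5, 0, 0, 0, 0],
  [-0.7, -3.2, 0, 0, 0, 0],
  [-1, -4.4, 0, 0, 0, 0],
  [-1.06, -4.6, 0, 0, 0, 0],
  [-1.06, -4.6, 0, 0, 0, 0],
  [-1.06, -4.6, 0, 0, 0, 0],
  [-1.06, -4.6, 0, 0, 0, 0],
  [-1, -4.4, 0, 0, 0, 0],
  [-0.7, -3.2, 0, 0, 0, 0],
  [-0.72, -3.2, 0, 0, 0, 0],
  [0, 0, 0, 0, 0, 0],
  [0, 0, 0, 0, 0, 0],
])

```text
time_s: 33.95
tool_pos: [0.4669, 0.0054, 0.19]
tool_rot: [[0.998, -0.062, -0.001], [-0.062, -0.998, -0.0], [-0.001, 0.0, -1.0]]
ft_force: [1.5, 0.9, 0.5]
opening: 0.085
grip_force: 0.0
```

>>> jog_arm([
  [0, 0, 2, 0, 0, -0.085],
  [0, 0, 3, 0, 0, -0.085],
  [0, 0, 3, 0, 0, -0.085],
  [0, 0, 1, 0, 0, -0.086],
  [0, 0, 0, 0, 0, 0],
  [0, 0, 0, 0, 0, 0],
])

```text
time_s: 34.55
tool_pos: [0.4676, 0.004, 0.1005]
tool_rot: [[0.963, 0.271, -0.0], [0.271, -0.963, -0.0], [-0.0, 0.0, -1.0]]
ft_force: [-0.9, 0.4, 0.6]
opening: 0.0856
grip_force: 0.0
```

```bash
python3 - <<'E'
from h import *
go(.469,.004,.0045,15.9)
c=snap('tst','top',(400,175,75,85),7)
E
```

```text
pos [0.4676 0.004  0.1005] yaw 15.7 turn [ 0.0001  0.0003 -0.0035] shift cm [0.13 0.04 9.6 ] q [ -8.6  18.2 -33.5  38.3  -0.  155.7]
```

View pics/tst.png

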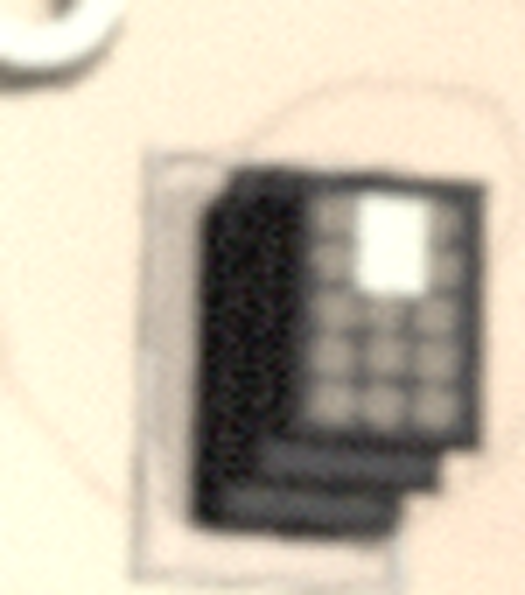

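The top view shows a squarely stacked pile of three. Tub_98's top corners are near crop (300,172), (485,185), (478,448) and (293,438).

```bash
python3 - <<'E'
from h import *
c=pickle.load(open('top.pkl','rb'))
print(loc(c,[(300,172),(485,185),(478,448),(293,438)],400,175,7,.153))
print(loc(c,[(438,490)],400,175,7,.113),loc(c,[(395,535)],400,175,7,.063))
E
```

```text
[[ 49.5  32.4]
 [ 49.9 -33.2]
 [-44.3 -32.5]
 [-45.8  32.2]]
[[-55. -32.]] [[-66.6 -32.8]]
```

>>> jog_arm([
  [0.17, 0.03, 2, 0, 0, 0],
  [0, 0, 2.5, 0, 0, 0],
  [0, 0, 2, 0, 0, 0],
  [0, 0, 1.3, 0, 0, 0],
  [0, 0, 0.8, 0, 0, 0],
  [0, 0, 0.5, 0, 0, 0],
  [0, 0, 0.2, 0, 0, 0],
  [0, 0, 0, 0, 0, 0],
])

```text
time_s: 35.4
tool_pos: [0.4696, 0.005, 0.0079]
tool_rot: [[0.962, 0.274, 0.001], [0.274, -0.962, -0.0], [0.001, 0.0, -1.0]]
ft_force: [-1.3, -0.7, 0.1]
opening: 0.0856
grip_force: 0.0
```

>>> jog_arm([
  [0, 0, 0, 0, 0, 0],
  [0, 0, 0, 0, 0, 0],
  [0, 0, 0, 0, 0, 0],
  [0, 0, 0, 0, 0, 0],
  [0, 0, 0, 0, 0, 0],
  [0, 0, 0, 0, 0, 0],
], fingers=6.0)

```text
time_s: 36.0
tool_pos: [0.4696, 0.0051, 0.0084]
tool_rot: [[0.962, 0.274, 0.001], [0.274, -0.962, -0.0], [0.001, 0.0, -1.0]]
ft_force: [-0.9, -0.4, 5.9]
opening: 0.0668
grip_force: 43.6
```

>>> jog_arm([
  [0, 0, -0.5, 0, 0, 0],
  [0, 0, -1, 0, 0, 0],
  [0, 0, -2, 0, 0, 0],
  [0, 0, -3, 0, 0, 0],
  [0, 0, -3, 0, 0, 0],
  [0, 0, -3, 0, 0, 0],
  [0, 0, -3, 0, 0, 0],
  [0, 0, -2, 0, 0, 0],
  [0, 0, -1.5, 0, 0, 0],
  [0, 0, -1, 0, 0, 0],
  [0, 0, 0, 0, 0, 0],
])

```text
time_s: 37.1
tool_pos: [0.4698, 0.005, 0.209]
tool_rot: [[0.962, 0.274, 0.003], [0.274, -0.962, -0.0], [0.002, 0.001, -1.0]]
ft_force: [0.5, 1.0, -2.0]
opening: 0.0667
grip_force: 45.4
```

>>> jog_arm([
  [0, 0, 0, 0, 0, 0.05],
  [0, 0, 0, 0, 0, 0.08],
  [0, 0, 0, 0, 0, 0.09],
  [0, 0, 0, 0, 0, 0.08],
  [0, 0, 0, 0, 0, 0.037],
  [0, 0, 0, 0, 0, 0],
  [0, 0, 0, 0, 0, 0],
])

```text
time_s: 37.8
tool_pos: [0.4686, 0.0052, 0.2068]
tool_rot: [[0.998, -0.059, -0.001], [-0.059, -0.998, 0.0], [-0.001, -0.0, -1.0]]
ft_force: [-0.1, -0.2, -0.9]
opening: 0.0664
grip_force: 45.4
```

```bash
python3 - <<'E'
from h import *
go(.5293,-.3829,.185,-3.65)
E
```

```text
pos [0.4686 0.0052 0.2068] yaw -3.38 turn [-0.0001  0.0014  0.0048] shift cm [ 8.53 38.34  2.18] q [ -8.4  11.3 -24.8  53.9   0.  175. ]
```

>>> jog_arm([
  [0.3, 1.4, 0, 0, 0, 0.005],
  [0.6, 2.8, 0, 0, 0, 0],
  [0.9, 4.0, 0, 0, 0, 0],
  [1.0, 4.4, 0, 0, 0, 0],
  [1.0, 4.4, 0, 0, 0, 0],
  [1.0, 4.4, 0, 0, 0, 0],
  [1.0, 4.4, 0, 0, 0, 0],
  [0.9, 4.0, 0, 0, 0, 0],
  [0.8, 3.5, 0, 0, 0, 0],
  [0.6, 2.8, 0, 0, 0, 0],
  [0.43, 2.2, 0, 0, 0, 0],
  [0, 0, 0, 0, 0, 0],
])

```text
time_s: 39.0
tool_pos: [0.5288, -0.3868, 0.2065]
tool_rot: [[0.998, -0.068, -0.0], [-0.068, -0.998, -0.001], [-0.0, 0.001, -1.0]]
ft_force: [0.1, 0.6, -1.5]
opening: 0.067
grip_force: 45.4
```

>>> jog_arm([
  [0, 0, 0.6, 0, 0, 0],
  [0, 0, 0.8, 0, 0, 0],
  [0, 0, 0.4, 0, 0, 0],
  [0, 0, 0, 0, 0, 0],
  [0, 0, 0, 0, 0, 0],
  [0, 0, 0, 0, 0, 0],
])

```text
time_s: 39.6
tool_pos: [0.5298, -0.3824, 0.1899]
tool_rot: [[0.998, -0.064, 0.0], [-0.064, -0.998, -0.0], [0.001, 0.0, -1.0]]
ft_force: [0.3, 0.5, -1.1]
opening: 0.067
grip_force: 45.4
```

```bash
python3 - <<'E'
from h import *
go(.5293,-.3829,.1614,-3.65)
s=snap('s80','side',(290,40,110,85),7)
E
```

```text
pos [ 0.5298 -0.3824  0.1899] yaw -3.68 turn [ 0.0004 -0.0005 -0.0004] shift cm [-0.05  0.06  2.85] q [-42.3  31.2   2.4  61.1  -0.  141.4]
```

View pics/s80.png

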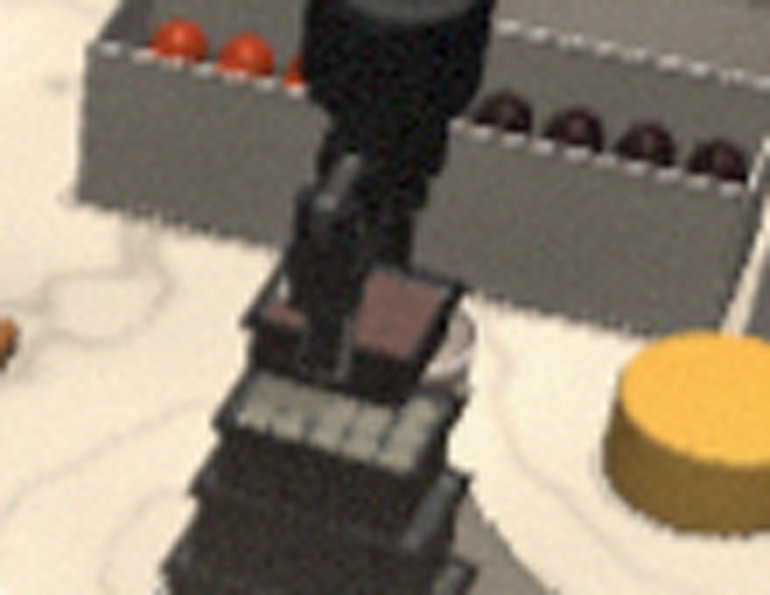

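```bash
python3 - <<'E'
from h import *
s=pickle.load(open('side.pkl','rb'))
for px,z in [([(245,318),(428,368),(465,291)],.2115),([(215,418),(430,480),(465,400)],.153),([(192,485),(437,550),(468,478)],.113)]: print(loc(s,px,290,40,7,z))
E
```

```text
[[ 42.   33.2]
 [-41.4  31.4]
 [-37.3 -28.1]]
[[ 51.8  30.5]
 [-50.1  29.1]
 [-44.9 -32.1]]
[[ 59.3  31. ]
 [-57.6  24.6]
 [-53.2 -30.4]]
```

Tub_80 is centred over tub_98 to within about 1 mm and level, so I lower it.

>>> jog_arm([
  [0, 0.04, 0.6, 0, 0, 0],
  [0, 0, 0.7, 0, 0, 0],
  [0, 0, 0.5, 0, 0, 0],
  [0, 0, 0.3, 0, 0, 0],
  [0, 0, 0.2, 0, 0, 0],
  [0, 0, 0.1, 0, 0, 0],
  [0, 0, 0, 0, 0, 0],
  [0, 0, 0, 0, 0, 0],
])

```text
time_s: 40.45
tool_pos: [0.5296, -0.3831, 0.1657]
tool_rot: [[0.998, -0.065, 0.0], [-0.065, -0.998, -0.0], [0.0, 0.0, -1.0]]
ft_force: [0.2, 0.3, -1.4]
opening: 0.0664
grip_force: 45.4
```

>>> jog_arm([
  [0, 0, 0.1, 0, 0, 0],
  [0, 0, 0.1, 0, 0, 0],
  [0, 0, 0.05, 0, 0, 0],
  [0, 0, 0.05, 0, 0, 0],
  [0, 0, 0, 0, 0, 0],
])

```text
time_s: 40.95
tool_pos: [0.5294, -0.3829, 0.1624]
tool_rot: [[0.998, -0.065, -0.0], [-0.065, -0.998, 0.0], [-0.0, -0.0, -1.0]]
ft_force: [-0.1, -1.0, -1.1]
opening: 0.0665
grip_force: 45.4
```

>>> jog_arm([
  [0, 0, 0.05, 0, 0, 0],
  [0, 0, 0.05, 0, 0, 0],
  [0, 0, 0, 0, 0, 0],
])

```text
time_s: 41.25
tool_pos: [0.5295, -0.383, 0.1615]
tool_rot: [[0.998, -0.065, 0.0], [-0.065, -0.998, -0.0], [0.0, 0.0, -1.0]]
ft_force: [0.1, 1.1, -1.0]
opening: 0.0669
grip_force: 45.4
```

>>> jog_arm([
  [0, 0, 0.05, 0, 0, 0],
  [0, 0, 0, 0, 0, 0],
])

```text
time_s: 41.45
tool_pos: [0.5295, -0.383, 0.1615]
tool_rot: [[0.998, -0.065, 0.0], [-0.065, -0.998, -0.0], [0.0, 0.0, -1.0]]
ft_force: [-1.2, 0.6, 3.4]
opening: 0.0668
grip_force: 45.8
```

Seated. Release, rise and move clear for a last look.

>>> jog_arm([
  [0, 0, 0, 0, 0, 0],
  [0, 0, 0, 0, 0, 0],
  [0, 0, 0, 0, 0, 0],
  [0, 0, 0, 0, 0, 0],
  [0, 0, 0, 0, 0, 0],
  [0, 0, -1, 0, 0, 0],
  [0, 0, -2, 0, 0, 0],
  [0, 0, -3, 0, 0, 0],
  [0, 0, -2, 0, 0, 0],
  [0, 0, -1, 0, 0, 0],
  [0, 0, 0, 0, 0, 0],
  [0, 0, 0, 0, 0, 0],
], fingers=8.54)

```text
time_s: 42.65
tool_pos: [0.5292, -0.3828, 0.2503]
tool_rot: [[0.998, -0.065, -0.001], [-0.065, -0.998, 0.001], [-0.001, -0.001, -1.0]]
ft_force: [-0.8, 0.6, -0.2]
opening: 0.0853
grip_force: 0.0
```

>>> jog_arm([
  [0, -2, 0, 0, 0, 0],
  [0, -4, 0, 0, 0, 0],
  [0, -4, 0, 0, 0, 0],
  [0, -4, 0, 0, 0, 0],
  [0, -4, 0, 0, 0, 0],
  [0, -4, 0, 0, 0, 0],
  [0, -4, 0, 0, 0, 0],
  [0, -2, 0, 0, 0, 0],
  [0, 0, 0, 0, 0, 0],
  [0, 0, 0, 0, 0, 0],
  [0, 0, 0, 0, 0, 0],
  [0, 0, 0, 0, 0, 0],
])

```text
time_s: 43.85
tool_pos: [0.5474, -0.1047, 0.2505]
tool_rot: [[0.998, -0.066, -0.001], [-0.066, -0.998, 0.0], [-0.001, 0.0, -1.0]]
ft_force: [-0.6, 0.1, -0.0]
opening: 0.0855
grip_force: 0.0
```

```bash
python3 - <<'E'
from h import *
c=snap('fa','top',(390,165,80,100),5);s=snap('fb','side',(290,20,80,100),5)
a=cv2.imread('pics/fa.png');b=cv2.imread('pics/fb.png');cv2.imwrite('pics/fin.png',np.hstack([a,b]))
t=snap('','top')
for n,b,z in [('jar',(252,165,36,34),.078),('roll',(384,155,38,36),.055)]:
    u=blob(t,*b,40);print(n,onz(t,[cv2.minEnclosingCircle(u.astype('float32'))[0]],z))
E
```

```text
jar [[0.62303306 0.07803858]]
roll [[ 0.67078145 -0.30441328]]
```

View pics/fin.png

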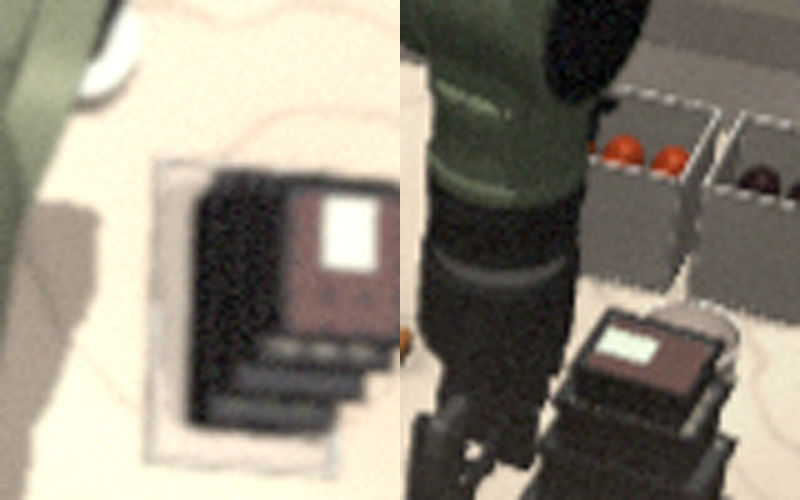

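The final views show the pile of four standing square and straight on the tray, with the gripper clear. The jar hasn't moved. The roll is partly hidden by the arm, so its new reading isn't valid, but it was in place in the picture before this one.

```bash
python3 -c "
from plant import env
print(env.job_done())"
```

```text
the job is handed in; nothing more can be done
None
```

The four tubs are stacked largest to smallest, to within about 2 mm of each other, in the middle of the tray; the lever went fully down, the jar and label roll were left alone, and the job was handed in at about 44 s.

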